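# Lubricate the pulley bushes on the rotary indexing table

### The arm

A 6-joint arm with a two-finger parallel gripper is mounted at the origin on the work surface. World frame = base frame: x ahead of the robot, y to its left, z up, the work surface at z = 0. Lengths are in mm, angles in rad, forces in N, time in s.
With the tool pointing down it reaches from about 350 to 775 mm from the base axis. Payload 7.3 kg.
Tool frame: the origin (TCP) lies at the very end of the fingers, on their centre line; the grasp point (between the pads) lies 19 mm behind it; z points along the fingers, y is the line along which they close (so a half turn about z gives the same grasp; the last joint's range is limited). The gripper opens to 92 mm and grips with 3 to 60 N. Pads are 19 mm wide; open, the fingers measure 130 mm over their backs; the gripper's body (75 mm by 190 mm) begins 47 mm behind the grasp point.
Start: joints at [1.194, 0.342, 1.524, -0, 1.275, -0.146], TCP at [120.081, 511.102, 226.741] pointing down, gripper open.
Joint ranges: [-2.53, 2.53], [-0.77, 2.02], [0.04, 2.7], [-1, 4.14], [0.28, 2.66], [-3.11, 3.11]. Speed limits (rad/s): [2.57, 2.57, 3.14, 3.14, 3.14, 3.14].

### API

Orientations are given as [roll, pitch, yaw] about the fixed x, y, z axes, in that order (R = Rz(yaw) Ry(pitch) Rx(roll)).
In Python, from plant import * gives the robot as it stands.
- The arm moves only by the tool arm_command, never from a script. Its arguments are lists of equal length, an entry for each row: "gripper": the finger opening in mm, from 0 to 91.8; "dp": the shift along the tool's x, y, z in units of 25 mm (1.0 is 25 mm), a list of three; "twist": the turn about the tool's z in units of 5 degrees (1.0 is 5 degrees). A call has exactly 5 rows; each row shifts and turns the commanded pose from where the row before left it, along the tool's axes as they then stand; what a row does not reach is not made up. A row lasts 1/8 s, in which the tool goes at most 62.5 mm and 10.7 degrees, less where a joint would pass 70% of its speed; a pose out of reach is approached as far as the arm can. A call is refused whole if a number of a shift passes 1 or a number of a turn 1, either way. A call with a gripper value outside its range is refused whole. The fingers move at their own pace and stop on an object; the grip force is fixed at half the most. Time passes only in rows, so rows that do not move let the fingers close, or fill a call up. It gives the time, the measured TCP pose, the force, the opening and the grip force at its end, in the units of the state.
- get_obs(): the state, without advancing time (a new reading comes with each control period).
- capture(name): name is "side" or "top"; returns the picture (480x640x3 uint8, red, green, blue); there is no depth.
- get_calibration(name): a dict with "mtx" (3x3 intrinsics, pixels), "dist_coeffs" ([k1, k2, p1, p2, k3] as OpenCV has them; the pictures are not rectified), "position" and "attitude" of the camera in the world. Camera axes: x right, y down, z forward; pixel columns grow to the right and rows downward; lengths in mm; the calibration is good to about 2 mm. A picture is of the moment at which its call begins. get_calibration takes no time and is no camera call.
- close_job(): hands the job in; it is judged then, once.
The state is a dict: "time": time; "joint_positions": joint angles; "dq": joint speeds; "tau": joint torques, N m; "tool_pos": TCP position; "tcp_rot": TCP orientation; "contact_force": force on the tool from outside, world axes, zero at the start; "moment": the same for the moment, N m; "grip_width": finger opening in mm; "finger_force": force on a finger pad.
Only numpy, scipy, OpenCV 4.12 (cv2) and the standard library are available. Lean on these libraries where they do the work, as an engineer would, in place of code of your own. Each camera call takes 0.05 s, during which the arm holds its last target. There are 200 camera calls.

### The job

Oil the bushes of the belt pulleys that lie on the rubber mat: stand each, hub up, in the nest of its own size on the rotary table, then work round in the order one, two, three dots, turning the wing handle until that nest's mark is at the pointer and pressing the can's cap fully down with the pulley under its tube; skip an empty nest and never spray the bare table. Then turn the table until the long home mark is at the pointer, and leave all the pulleys standing hub up in the drain tray, with nothing else on the bench disturbed.

Things in the scene. Friction and masses are not known exactly. Their poses are not given: they have to be found in the camera images.
- large_centre (a point): large belt pulley (may be absent), bare aluminium, loose, 0.2 to 0.55 kg: grooved rim 92 mm across and 20 mm thick at the bottom, a plain round hub 34 mm across rising 40 mm above the rim, 60 mm tall in all, brass-bushed bore in the hub's top. Point: its centre, half-way up (30 mm above its underside, 10 mm above the rim's upper face); z is its axis, up through the hub. Round, so its yaw means nothing. It starts upright on the rubber mat. Grip it by the hub.
- nest_large (a point): the large pulley's nest on the rotary table's upper face: an open flat place inside three round-topped dowels 12 mm high that leave 3 mm of play round that pulley's rim only. Point: nest centre at the face, which lies 70 mm above the bench; it is 82 mm from the table's axis and turns with it. A pulley standing in it has its centre 30 mm above this point.
- mark_large (a point): the large nest's reference mark: a short white line (14 x 4 mm, with one dot beside it) on the rim of the rotary table, in line with that nest and the axis. Point: on the upper face, 137 mm from the axis.
- medium_centre (a point): medium belt pulley (may be absent), bare aluminium, loose, 0.2 to 0.55 kg: grooved rim 76 mm across and 20 mm thick at the bottom, a plain round hub 34 mm across rising 40 mm above the rim, 60 mm tall in all, brass-bushed bore in the hub's top. Point: its centre, half-way up (30 mm above its underside, 10 mm above the rim's upper face); z is its axis, up through the hub. Round, so its yaw means nothing. It starts upright on the rubber mat. Grip it by the hub.
- nest_medium (a point): the medium pulley's nest on the rotary table's upper face: an open flat place inside three round-topped dowels 12 mm high that leave 3 mm of play round that pulley's rim only. Point: nest centre at the face, which lies 70 mm above the bench; it is 82 mm from the table's axis and turns with it. A pulley standing in it has its centre 30 mm above this point.
- mark_medium (a point): the medium nest's reference mark: a short white line (14 x 4 mm, with two dots beside it) on the rim of the rotary table, in line with that nest and the axis. Point: on the upper face, 137 mm from the axis.
- small_centre (a point): small belt pulley (may be absent), bare aluminium, loose, 0.2 to 0.55 kg: grooved rim 62 mm across and 20 mm thick at the bottom, a plain round hub 34 mm across rising 40 mm above the rim, 60 mm tall in all, brass-bushed bore in the hub's top. Point: its centre, half-way up (30 mm above its underside, 10 mm above the rim's upper face); z is its axis, up through the hub. Round, so its yaw means nothing. It starts upright on the rubber mat. Grip it by the hub.
- nest_small (a point): the small pulley's nest on the rotary table's upper face: an open flat place inside three round-topped dowels 12 mm high that leave 3 mm of play round that pulley's rim only. Point: nest centre at the face, which lies 70 mm above the bench; it is 82 mm from the table's axis and turns with it. A pulley standing in it has its centre 30 mm above this point.
- mark_small (a point): the small nest's reference mark: a short white line (14 x 4 mm, with three dots beside it) on the rim of the rotary table, in line with that nest and the axis. Point: on the upper face, 137 mm from the axis.
- mark_home (a point): the home mark: a longer white line (50 x 5 mm, no dots) on the rotary table's rim, half-way between the small and the large nest; seen from above, going clockwise from it come the marks with one, two and three dots, 60, 180 and 300 degrees away. Point: on the upper face, 137 mm from the axis.
- pointer (a point): the fixed pointer: a small steel blade on a post beside the rotary table, which overhangs the rim by about 9 mm. Point: the spot on the table's upper face at which it points, 137 mm from the axis; a mark is set when its point comes here. The lubricant can stands outside it on the same radius.
- spray_point (a point): the spot on the rotary table's upper face (70 mm above the bench, 82 mm from the axis, towards the pointer) above which the can's red tube ends, about 85 mm higher. A nest whose mark is at the pointer has its centre here.
- handle (a point): the wing handle on the rotary table's axis: an upright flat bar 80 mm long, 16 mm thick and 47 mm tall (bench height 108 to 155 mm) on a 52 mm round boss, turning with the table (disc 290 mm across, face 70 mm above the bench). Point: on the axis, 138 mm above the bench; its x axis runs along the bar. Pinch the bar across its thickness and twist.
- index_table (a joint): angle of the rotary table, rad, growing anticlockwise seen from above; 0 = home mark at the pointer. It turns freely any number of turns (about 0.12 N m of friction) and stays where it is left, unless a pulley standing on it is knocked. It starts within 0.45 of 0.
- cap_top (a point): centre of the flat top of the lubricant can's black push cap, 36 mm across, 202 mm above the bench when up; can 58 mm across, 187 mm from the table's axis, clamped to the table's base and fixed. Press it straight down.
- spray_cap (a joint): how far the push cap is pressed, m: 0 up, 0.008 fully down (stop). A spring brings it back; 2 N to start it, 6 N fully down.
- tray: fixed shallow aluminium drain tray, 300 x 140 x 30 mm outside, walls and floor 4 mm. Origin: centre of its underside; x along its length.
- stock_bin: bystander: red plastic stock bin, 110 x 90 x 55 mm, loose. Origin: centre of its underside.
- wrench: bystander: steel wrench 200 mm long lying on the bench, loose. Origin under its middle.
- grease_jar: bystander: amber jar with black lid, 68 mm across, 85 mm tall, loose. Origin: centre of its underside.
Mind the look-alikes: they are no part of the job. What is shaped like the part that bears large_centre but pink or turquoise is not meant.

How it is judged:
By the outcome, as a careful person would: the job done as asked, in the order asked, and still so for the second after the job is handed in, with the robot touching nothing.
Of pulley_large, pulley_medium, pulley_small only 2 to 3 are there at a start; the rules pass over those that are not, and their reading is None.
At some moment in a run one of pulley_large, pulley_medium, pulley_small may be knocked a few centimetres aside while the robot is not near it.
Once in a run the grip may slacken for a moment while it holds something.
It also fails if it takes over 210 s, if anything falls off the work surface, if the arm or the gripper's body presses on something with over 40 N, if the wrist force passes 120 N, or if a joint passes its speed limit or range.

## Working session

There is one attempt and no reset: what is moved stays moved. The work goes in short steps, Python scripts to look and compute and a tool call to move; the robot and the scene stay as the last step left them, time stands still between calls to the robot, and variables do not carry over. Pictures are saved under pics/ and viewed, at most 14 in all, crops included, and the job is handed in when it is done.

Besides the shell and the picture viewer there is one more tool, called after ">>>" as name(argument=value, ...), one argument or row to a line, values as JSON. arm_command: Moves the arm, as the interface text tells. Its arguments: {"type":"object","properties":{"gripper":{"type":"array"},"dp":{"type":"array"},"twist":{"type":"array"}},"required":["gripper","dp","twist"]}

```bash
mkdir -p pics; ls; cat > h.py <<'E'
from plant import *
import numpy as np, cv2
from scipy.spatial.transform import Rotation as R
def cal(n):
    c=get_calibration(n); return np.array(c["mtx"],float),np.array(c["dist_coeffs"],float),np.array(c["position"],float),c["attitude"]
def rot(a):
    a=np.array(a,float)
    return a if a.shape==(3,3) else R.from_euler('xyz',a).as_matrix()
def px2w(n,uv,z):
    K,d,p,a=cal(n); M=rot(a)
    q=cv2.undistortPoints(np.array(uv,float).reshape(-1,1,2),K,d).reshape(-1,2)
    r=np.c_[q,np.ones(len(q))]@M.T
    return p+r*((z-p[2])/r[:,2])[:,None]
def w2px(n,P):
    K,d,p,a=cal(n); M=rot(a)
    X=(np.array(P,float).reshape(-1,3)-p)@M
    return cv2.projectPoints(X,np.zeros(3),np.zeros(3),K,d)[0].reshape(-1,2)
def snap(n,f):
    im=capture(n)[:,:,::-1].copy(); cv2.imwrite(f'pics/{f}.png',im); return im
E
python3 - <<'E'
from h import *
o=get_obs(); print(o)
for n in("top","side"): print(get_calibration(n)); snap(n,n+"0")
E
```

```text
pics
{'time': 0.0, 'joint_positions': array([ 1.19403455e+00,  3.42735022e-01,  1.52501998e+00, -2.63720474e-05,
        1.27537362e+00, -1.46008867e-01]), 'dq': array([-0.00172163,  0.00189888, -0.00036701,  0.00127235,  0.00151536,
       -0.00152574]), 'tau': array([ 5.30632315e-04, -4.31222713e+01, -2.44233209e+01,  7.19577447e-02,
        5.54866449e-02, -5.80361939e-05]), 'tool_pos': array([119.91422769, 510.70875132, 226.03753766]), 'tcp_rot': array([-3.14006936e+00, -1.98519023e-04,  2.91084729e+00]), 'contact_force': array([ 0.17265845, -0.71037311, -0.57581413]), 'moment': array([-0.0242587 ,  0.00687551,  0.01862137]), 'finger_force': 0.0, 'grip_width': 92.04307244140257}
{'mtx': array([[523.53248887,   0.        , 315.64239296],
       [  0.        , 523.53248887, 238.87726885],
       [  0.        ,   0.        ,   1.        ]]), 'dist_coeffs': array([-0.09529049,  0.        ,  0.        ,  0.        ,  0.        ]), 'position': array([ 327.27413979,  -92.40525884, 1331.63669513]), 'attitude': array([-2.9989305 ,  0.00801111, -1.57304589])}
{'mtx': array([[520.6988669 ,   0.        , 319.91542003],
       [  0.        , 520.6988669 , 229.75486713],
       [  0.        ,   0.        ,   1.        ]]), 'dist_coeffs': array([-0.02230686,  0.        ,  0.        ,  0.        ,  0.        ]), 'position': array([   3.90443431, -809.12626046, 1191.26907112]), 'attitude': array([-2.44279764,  0.01471049, -0.63177496])}
```

View pics/top0.png

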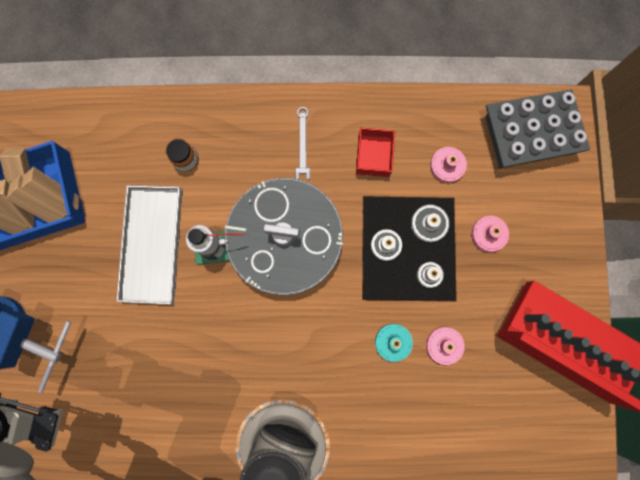

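View pics/side0.png

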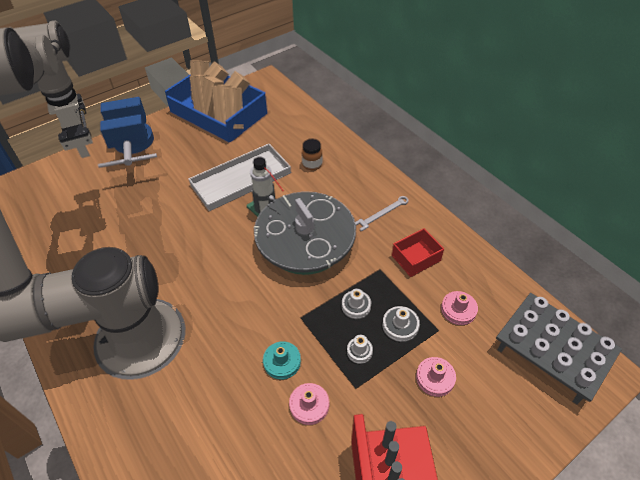

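The top view shows all three pulleys on the mat: large at (432,222), medium at (387,244) and small at (431,274). The table hub is at about (283,233), the can at (200,238) and the tray at (149,245). I'll enlarge the table and mat.

```bash
python3 - <<'E'
import cv2
im=cv2.imread('pics/top0.png')
a=cv2.resize(im[170:310,180:350],None,fx=4,fy=4,interpolation=cv2.INTER_CUBIC)
cv2.imwrite('pics/c1.png',a)
b=cv2.resize(im[190:305,355:465],None,fx=5,fy=5,interpolation=cv2.INTER_CUBIC)
cv2.imwrite('pics/c2.png',b)
from h import *
for n,uv,z in [('table',[283,236],70),('large rimtop',[430.5,223],20),('hubtops',[432.5,220],60),('med rim',[386.5,245],20),('hub',[388,242],60),('small rim',[430.5,275],20),('hub',[432,272.5],60),('cap',[199,236],202),('tray',[149.5,245.5],30)]:
    print(n,px2w('top',uv,z).round(1))
E
```

```text
table [[515.9  -3.1  70. ]]
large rimtop [[ 555.6 -375.3   20. ]]
hubtops [[ 556.2 -371.9   60. ]]
med rim [[ 499.5 -261.5   20. ]]
hub [[ 501.6 -260.2   60. ]]
small rim [[ 423.  -370.9   20. ]]
hub [[ 426.1 -366.3   60. ]]
cap [[496.8 172.4 202. ]]
tray [[498.7 339.4  30. ]]
```

View pics/c1.png

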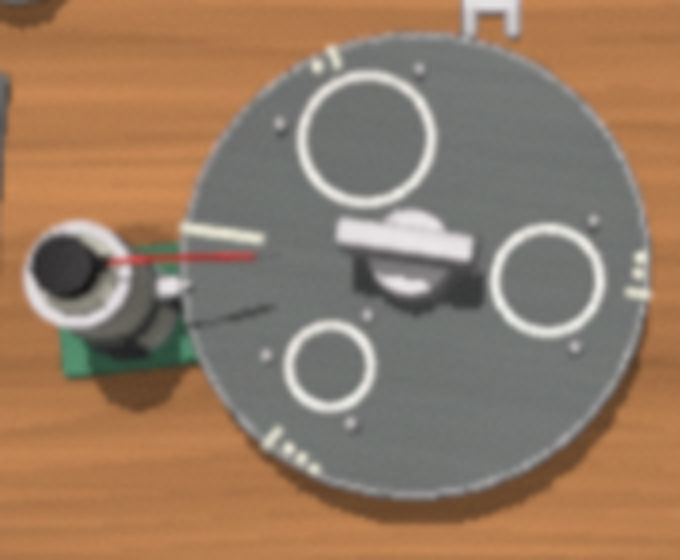

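View pics/c2.png

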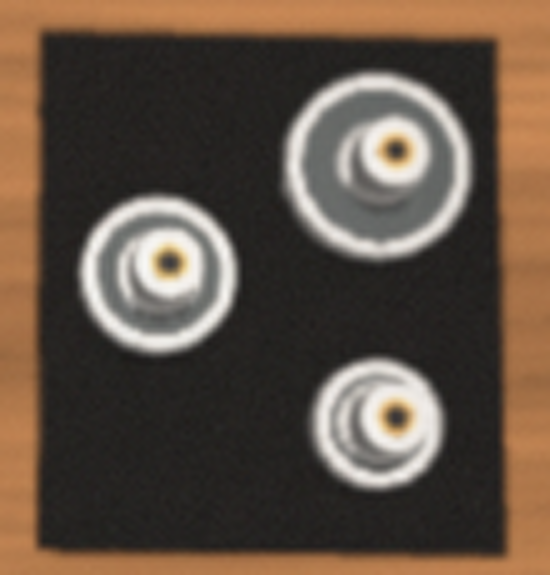

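The enlarged crops give these points:
- **Table crop:** disc centre is about (415.5,265). The nest rings are at large (367,139), medium (548,280) and small (330,366). The home mark runs from (183,230) to (264,239), and the cap is at (66,265).
- **Mat crop:** the hub bores are at (396,151), (169,262) and (396,417).

```bash
python3 - <<'E'
from h import *
A=lambda x,y:[(x+.5)/4-.5+180,(y+.5)/4-.5+170]
B=lambda x,y:[(x+.5)/5-.5+355,(y+.5)/5-.5+190]
f=lambda uv,z:px2w('top',uv,z)[0]
c=f(A(415.5,265),70);print('disc',c.round(1))
N={k:f(A(*v),70) for k,v in dict(L=(367,139),M=(548,280),S=(330,366)).items()}
m=sum(N.values())/3;print('mean nests',m.round(1))
for k,v in N.items():
    d=v-m;print(k,v.round(1),np.hypot(*d[:2]).round(1),np.degrees(np.arctan2(d[1],d[0])).round(1))
for k,v in dict(L=(333,58),M=(638,298),S=(273,437),H1=(183,230),H2=(264,239)).items():
    v=f(A(*v),70);d=v-m;print('mark',k,v.round(1),np.hypot(*d[:2]).round(1),np.degrees(np.arctan2(d[1],d[0])).round(1))
cap=f(A(66,265),202);d=cap-m;print('cap',cap.round(1),np.hypot(*d[:2]).round(1),np.degrees(np.arctan2(d[1],d[0])).round(1))
for p in((340,232),(471,247)):print('bar',f(A(*p),155).round(1))
for k,a,b in(('L',(396,151),(379,166)),('M',(169,262),(159,274)),('S',(396,417),(378,424))):
    print(k,f(B(*a),60).round(1),f(B(*b),20).round(1))
print('tubeend',f(A(254,257),155).round(1))
# tray corners rim
for u in((127,187),(181,187),(173,304),(119,301)):print('tray',f(u,30).round(1))
from scipy.spatial.transform import Rotation as R
E
```

```text
disc [516.2  -4.3  70. ]
mean nests [518.6  -3.9  70. ]
L [594.7  26.1  70. ] 81.8 21.5
M [506.7 -85.1  70. ] 82.0 -98.4
S [454.5  47.2  70. ] 82.0 141.5
mark L [646.1  47.8  70. ] 137.6 22.1
mark M [ 495.4 -139.8   70. ] 137.8 -99.7
mark S [411.5  81.2  70. ] 136.9 141.5
mark H1 [538.4 138.7  70. ] 144.0 82.1
mark H2 [532.6  88.6  70. ] 93.6 81.4
cap [497.1 178.8 202. ] 184.0 96.7
bar [522.6  33.  155. ]
bar [513.7 -41.8 155. ]
L [ 556.7 -375.2   60. ] [ 556.1 -375.    20. ]
M [ 501.6 -261.1   60. ] [ 501.  -261.2   20. ]
S [ 424.9 -370.7   60. ] [ 424.5 -370.2   20. ]
tubeend [508.4  82.  155. ]
tray [651.8 406.2  30. ]
tray [650.3 263.7  30. ]
tray [351.4 273.8  30. ]
tray [358.1 412.5  30. ]
```

```bash
python3 - <<'E'
import cv2
im=cv2.imread('pics/side0.png')
a=cv2.resize(im[140:290,240:370],None,fx=4,fy=4,interpolation=cv2.INTER_CUBIC)
cv2.imwrite('pics/c3.png',a)
from h import *
for n,P in dict(tab=[514,-3,70],cap=[497,172,202],L=[556,-372,60],M=[501,-260,60],S=[425,-367,60]).items(): print(n,(w2px('side',P)).round(1))
E
```

```text
tab [[302.9 227.3]]
cap [[260.3 161.5]]
L [[401.5 312.2]]
M [[356.2 293.1]]
S [[359.4 338.9]]
```

View pics/c3.png

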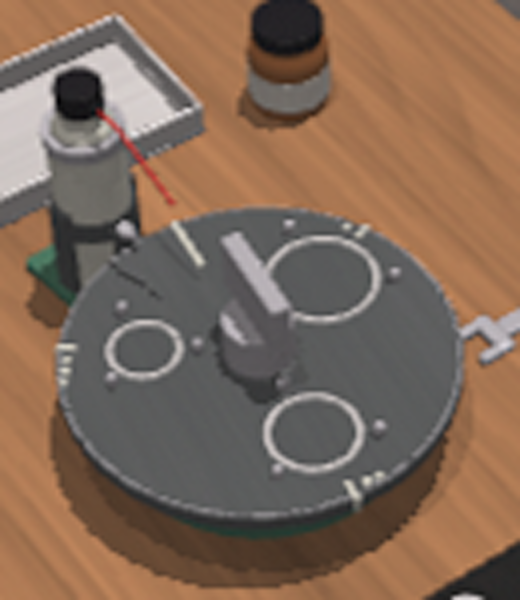

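The side view agrees with the top view: three nests and nothing standing on the table. Table axis is about (518,-4). The can direction is about 96.7° and the home mark about 82°, so the table reads about -0.26. I'll start towards the medium pulley, squaring the tool on the way.

>>> arm_command(
  gripper=[70,70,70,70,70],
  dp=[
    [0,0,-0.5],
    [0,0,-0.5],
    [0,0,0],
    [0,0,0],
    [0,0,0],
  ],
  twist=[-1,-1,-0.645,0,0],
)

```text
time: 0.72
tool_pos: [120.0, 510.9, 251.4]
tcp_rot: [-3.141, -0.0, 3.14]
contact_force: [-0.6, -0.2, 1.1]
grip_width: 70.2
finger_force: 0.0
```

>>> arm_command(
  gripper=[70,70,70,70,70],
  dp=[
    [-1,-1,0],
    [-1,-1,0],
    [-1,-1,0],
    [-1,-1,0],
    [-1,-1,0],
  ],
  twist=[0,0,0,0,0],
)

```text
time: 1.35
tool_pos: [245.7, 385.2, 251.6]
tcp_rot: [-3.141, -0.0, 3.141]
contact_force: [0.8, 0.4, 0.7]
grip_width: 69.8
finger_force: 0.0
```

>>> arm_command(
  gripper=[70,70,70,70,70],
  dp=[
    [-1,-1,0],
    [-1,-1,0],
    [-1,-1,0],
    [-1,-1,0],
    [-1,-1,0],
  ],
  twist=[0,0,0,0,0],
)

```text
time: 1.98
tool_pos: [370.7, 260.2, 251.6]
tcp_rot: [3.142, -0.0, 3.141]
contact_force: [0.5, -0.6, 0.2]
grip_width: 69.9
finger_force: 0.0
```

>>> arm_command(
  gripper=[70,70,70,70,70],
  dp=[
    [-1,-1,0],
    [-1,-1,0],
    [-1,-1,0],
    [-1,-1,0],
    [-1,-1,0],
  ],
  twist=[0,0,0,0,0],
)

```text
time: 2.6
tool_pos: [495.7, 135.2, 251.5]
tcp_rot: [3.141, -0.0, 3.141]
contact_force: [0.1, 0.5, 0.7]
grip_width: 69.9
finger_force: 0.0
```

```bash
cat >> h.py <<'E'
def go(t,yaw=None):
    "print shift in the present tool axes (units) to world t, then twist to world yaw (deg of tool y mod 180)"
    o=get_obs(); M=R.from_euler('xyz',o['tcp_rot']).as_matrix()
    d=M.T@(np.array(t,float)-o['tool_pos'])/25
    ty=np.degrees(np.arctan2(M[1,1],M[0,1]))
    s='dp %s'%d.round(2)
    if yaw is not None:
        w=(yaw-ty+90)%180-90; s+=' twist %.2f'%(-w/5)
    print(np.array(t).round(1),s)
def st():
    o=get_obs(); print('t %.2f pos %s rot %s q %s F %s w %.1f g %.1f'%(o['time'],o['tool_pos'].round(1),np.degrees(o['tcp_rot']).round(1),o['joint_positions'].round(2),o['contact_force'].round(1),o['grip_width'],o['finger_force']))
E
python3 -c "
from h import *
st(); go([501,-261,240],0)"
```

```text
t 2.60 pos [495.7 135.2 251.5] rot [180.   -0.  179.9] q [ 0.12  0.3   1.51  0.    1.33 -1.45] F [0.1 0.5 0.7] w 69.9 g 0.0
[ 501 -261  240] dp [ -0.23 -15.85   0.46] twist 17.99
```

>>> arm_command(
  gripper=[70,70,70,70,70],
  dp=[
    [-0.23,-1,0],
    [0,-1,0],
    [0,-1,0],
    [0,-1,0],
    [0,-1,0],
  ],
  twist=[0,0,0,0,0],
)

```text
time: 3.22
tool_pos: [500.7, 10.3, 251.5]
tcp_rot: [3.141, -0.0, 3.141]
contact_force: [0.3, 0.6, 0.7]
grip_width: 70.1
finger_force: 0.0
```

>>> arm_command(
  gripper=[70,70,70,70,70],
  dp=[
    [0,-1,0],
    [0,-1,0],
    [0,-1,0],
    [0,-1,0],
    [0,-1,0],
  ],
  twist=[0,0,0,0,0],
)

```text
time: 3.85
tool_pos: [500.7, -114.7, 251.4]
tcp_rot: [3.141, -0.0, 3.141]
contact_force: [0.2, 0.3, 0.1]
grip_width: 70.3
finger_force: 0.0
```

>>> arm_command(
  gripper=[70,70,70,70,70],
  dp=[
    [0,-1,0],
    [0,-1,0],
    [0,-1,0],
    [0,-1,0],
    [0,-1,0],
  ],
  twist=[0,0,0,0,0],
)

```text
time: 4.47
tool_pos: [500.7, -239.6, 251.4]
tcp_rot: [3.141, -0.0, 3.141]
contact_force: [0.7, 0.3, -0.3]
grip_width: 70.2
finger_force: 0.0
```

>>> arm_command(
  gripper=[70,70,70,70,70],
  dp=[
    [0,-0.85,0],
    [0,0,0.8],
    [0,0,0.8],
    [0,0,0.8],
    [0,0,0.8],
  ],
  twist=[0,1,1,1,1],
)

```text
time: 5.1
tool_pos: [500.8, -260.2, 170.9]
tcp_rot: [3.141, -0.0, 2.789]
contact_force: [0.4, -0.4, 0.2]
grip_width: 70.0
finger_force: 0.0
```

>>> arm_command(
  gripper=[70,70,70,70,70],
  dp=[
    [0,0,0.4],
    [0,0,0.4],
    [0,0,0],
    [0,0,0],
    [0,0,0],
  ],
  twist=[1,1,1,1,1],
)

```text
time: 5.72
tool_pos: [500.9, -260.2, 151.5]
tcp_rot: [3.142, -0.0, 2.353]
contact_force: [-0.8, -0.3, 0.0]
grip_width: 70.2
finger_force: 0.0
```

>>> arm_command(
  gripper=[70,70,70,70,70],
  dp=[
    [0,0,0],
    [0,0,0],
    [0,0,0],
    [0,0,0],
    [0,0,0],
  ],
  twist=[1,1,1,1,1],
)

```text
time: 6.35
tool_pos: [500.9, -260.2, 151.6]
tcp_rot: [-3.142, -0.0, 1.917]
contact_force: [0.1, -0.4, -0.0]
grip_width: 70.3
finger_force: 0.0
```

>>> arm_command(
  gripper=[70,70,70,70,70],
  dp=[
    [0,0,0],
    [0,0,0],
    [0,0,0],
    [0,0,0],
    [0,0,0],
  ],
  twist=[1,1,1,1,0],
)

```text
time: 6.98
tool_pos: [500.9, -260.2, 151.6]
tcp_rot: [-3.141, -0.0, 1.571]
contact_force: [0.3, 0.1, 1.0]
grip_width: 69.9
finger_force: 0.0
```

```bash
python3 -c "
from h import *
st(); go([501.3,-261,33],0)
im=snap('side','s1'); cv2.imwrite('pics/s1c.png',cv2.resize(im[200:400,240:480],None,fx=3,fy=3))"
```

```text
t 6.97 pos [ 500.9 -260.2  151.6] rot [-180.   -0.   90.] q [-0.62  0.48  1.52  0.    1.14 -0.62] F [0.3 0.1 1. ] w 69.9 g 0.0
[ 501.3 -261.    33. ] dp [-0.03  0.02  4.74] twist 0.01
```

View pics/s1c.png

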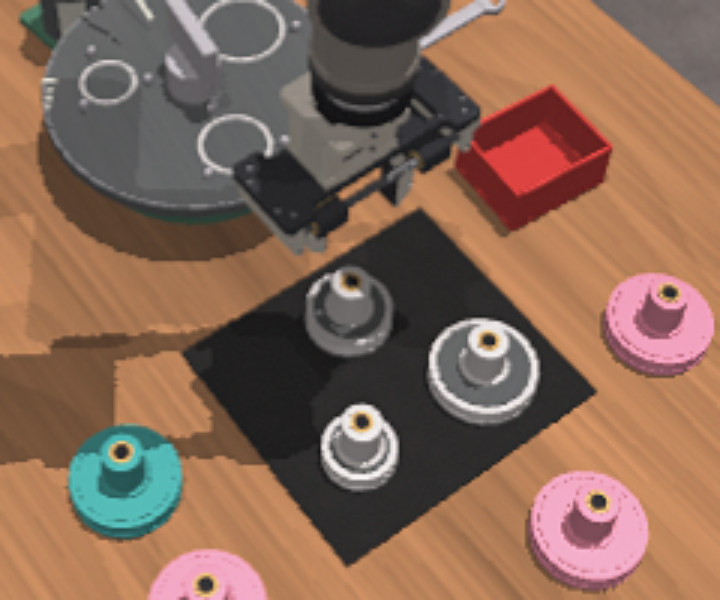

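The open gripper sits above the medium pulley, whose bore at (350,282) in the crop is where I predicted. Descending to grip it.

>>> arm_command(
  gripper=[70,70,70,70,70],
  dp=[
    [-0.03,0.02,1],
    [0,0,1],
    [0,0,1],
    [0,0,1],
    [0,0,0.74],
  ],
  twist=[0,0,0,0,0],
)

```text
time: 7.65
tool_pos: [501.1, -260.7, 32.0]
tcp_rot: [-3.141, -0.001, 1.573]
contact_force: [-1.0, -0.5, -0.0]
grip_width: 70.2
finger_force: 0.0
```

>>> arm_command(
  gripper=[20,20,20,20,20],
  dp=[
    [0,0,0],
    [0,0,0],
    [0,0,0],
    [0,0,0],
    [0,0,0],
  ],
  twist=[0,0,0,0,0],
)

```text
time: 8.28
tool_pos: [501.6, -261.1, 33.9]
tcp_rot: [3.141, 0.001, 1.571]
contact_force: [-0.6, 0.2, 4.5]
grip_width: 33.9
finger_force: 30.0
```

>>> arm_command(
  gripper=[20,20,20,20,20],
  dp=[
    [0,0,-0.5],
    [0,0,-1],
    [0,0,-1],
    [0,0,-1],
    [0,0,-1],
  ],
  twist=[0,0,0,0,0],
)

```text
time: 8.9
tool_pos: [501.0, -260.6, 146.8]
tcp_rot: [-3.141, -0.0, 1.571]
contact_force: [-0.2, -0.5, -3.5]
grip_width: 33.4
finger_force: 30.0
```

```bash
python3 -c "
from h import *
st(); go([506.5,-85.1,190],0)
im=snap('top','t2');im=snap('side','s2')"
```

```text
t 8.90 pos [ 501.  -260.6  146.8] rot [-180.   -0.   90.] q [-0.62  0.49  1.53  0.    1.13 -0.62] F [-0.2 -0.5 -3.5] w 33.4 g 30.0
[506.5 -85.1 190. ] dp [ 7.02  0.22 -1.72] twist 0.00
```

>>> arm_command(
  gripper=[20,20,20,20,20],
  dp=[
    [1,0.22,0],
    [1,0,0],
    [1,0,0],
    [1,0,0.55],
    [1,0,0.6],
  ],
  twist=[0,0,0,0,0],
)

```text
time: 9.62
tool_pos: [506.2, -134.8, 115.8]
tcp_rot: [-3.141, -0.001, 1.571]
contact_force: [-0.2, -0.2, -3.0]
grip_width: 33.4
finger_force: 30.0
```

>>> arm_command(
  gripper=[20,20,20,20,20],
  dp=[
    [0.8,0,0],
    [0.7,0,0],
    [0.52,0,0],
    [0,0,0],
    [0,0,0],
  ],
  twist=[0,0,0,0,0],
)

```text
time: 10.25
tool_pos: [507.1, -85.8, 117.2]
tcp_rot: [3.141, 0.0, 1.571]
contact_force: [0.3, -0.6, -2.7]
grip_width: 33.0
finger_force: 30.0
```

```bash
python3 -c "
from h import *
st(); go([506.6,-85.1,103.5],0)
im=snap('side','s3'); cv2.imwrite('pics/s3c.png',cv2.resize(im[170:300,240:400],None,fx=4,fy=4,interpolation=cv2.INTER_CUBIC))"
```

```text
t 10.25 pos [507.1 -85.8 117.2] rot [180.   0.  90.] q [-0.32  0.44  1.71 -0.    0.99 -0.32] F [ 0.3 -0.6 -2.7] w 33.0 g 30.0
[506.6 -85.1 103.5] dp [ 0.03 -0.02  0.55] twist -0.00
```

View pics/s3c.png

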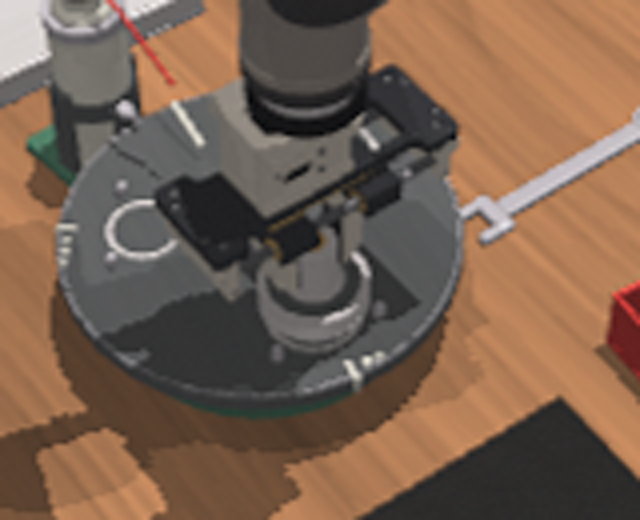

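The medium pulley hangs over its nest, between dowels at (278,353) and (380,310) in the crop. Lowering, releasing and retreating.

>>> arm_command(
  gripper=[20,20,20,20,20],
  dp=[
    [0.03,-0.02,0.2],
    [0,0,0.2],
    [0,0,0.13],
    [0,0,0],
    [0,0,0],
  ],
  twist=[0,0,0,0,0],
)

```text
time: 10.92
tool_pos: [506.4, -84.7, 103.7]
tcp_rot: [3.141, -0.0, 1.571]
contact_force: [-0.3, 0.1, -2.8]
grip_width: 33.6
finger_force: 30.0
```

>>> arm_command(
  gripper=[60,60,60,60,60],
  dp=[
    [0,0,0],
    [0,0,0],
    [0,0,0],
    [0,0,-0.5],
    [0,0,-1],
  ],
  twist=[0,0,0,0,0],
)

```text
time: 11.55
tool_pos: [505.9, -84.5, 141.7]
tcp_rot: [-3.14, -0.001, 1.571]
contact_force: [0.4, -0.4, -0.2]
grip_width: 60.0
finger_force: 0.0
```

>>> arm_command(
  gripper=[70,70,70,70,70],
  dp=[
    [0,0,-1],
    [-1,0,0],
    [-1,0,0],
    [-1,0,0],
    [-1,0,0],
  ],
  twist=[0,0,0,0,0],
)

```text
time: 12.18
tool_pos: [506.5, -185.5, 167.3]
tcp_rot: [3.141, 0.0, 1.571]
contact_force: [0.4, 0.4, -0.7]
grip_width: 70.1
finger_force: 0.0
```

```bash
python3 -c "
from h import *
st(); go([424.7,-370.5,33],0); go([556.4,-375,33],0)
im=snap('top','t3'); cv2.imwrite('pics/t3c.png',cv2.resize(im[170:310,190:470],None,fx=2.8,fy=2.8,interpolation=cv2.INTER_CUBIC)); snap('side','s4')"
```

```text
t 12.18 pos [ 506.5 -185.5  167.3] rot [179.9   0.   90. ] q [-0.49  0.42  1.58  0.    1.14 -0.49] F [ 0.4  0.4 -0.7] w 70.1 g 0.0
[ 424.7 -370.5   33. ] dp [-7.4  -3.28  5.37] twist 0.00
[ 556.4 -375.    33. ] dp [-7.58  1.99  5.38] twist 0.00
```

View pics/t3c.png

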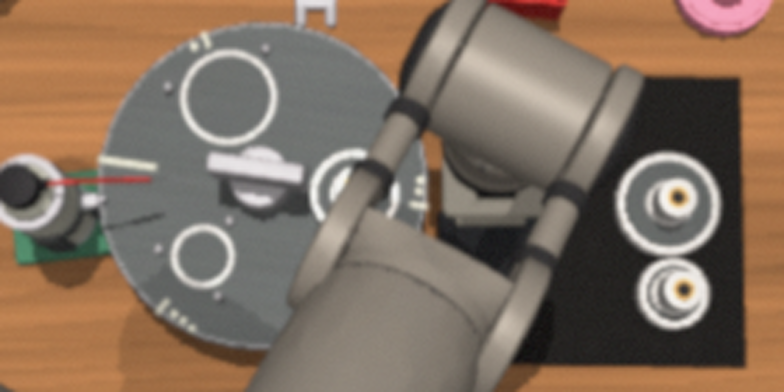

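The medium pulley stands in its nest. The large one has been knocked: its rim is now at (668,203) in the crop and its bore at (679,198). The small one is where it was, rim (674,293) and bore (683,290).

```bash
python3 -c "
from h import *
C=lambda x,y:[(x+.5)/2.8-.5+190,(y+.5)/2.8-.5+170]
for k,a,b in(('L',(678.5,198),(668,203)),('S',(683,290),(674,293)),('M',(0,0),(354,193))):
    print(k,px2w('top',C(*a),60).round(1),px2w('top',C(*b),20 if k!='M' else 90).round(1))
im=cv2.imread('pics/s4.png'); cv2.imwrite('pics/s4c.png',cv2.resize(im[170:380,240:480],None,fx=2.8,fy=2.8,interpolation=cv2.INTER_CUBIC))
"
```

```text
L [[ 505.2 -368.9   60. ]] [[ 506.3 -367.9   20. ]]
S [[ 424.3 -370.2   60. ]] [[ 424.7 -370.7   20. ]]
M [[687.6 235.1  60. ]] [[506.3 -84.   90. ]]
```

View pics/s4c.png

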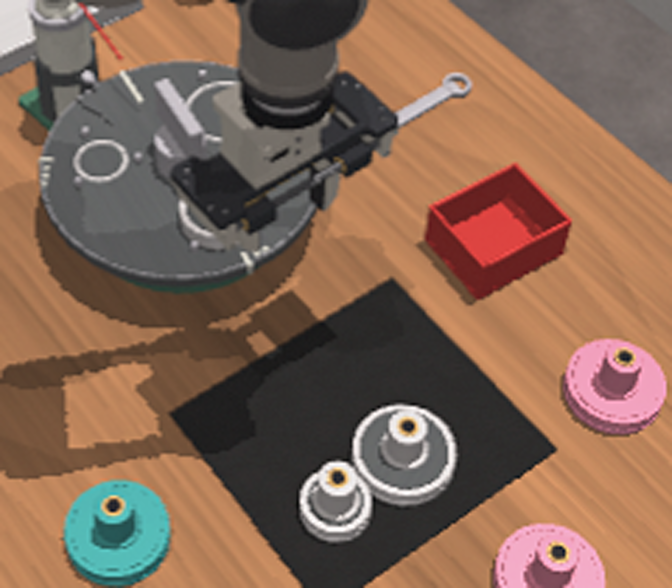

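>>> arm_command(
  gripper=[70,70,70,70,70],
  dp=[
    [-1,-0.04,0],
    [-1,0,0],
    [-1,0,0],
    [-1,0,0],
    [-1,0,0],
  ],
  twist=[0,0,0,0,0],
)

```text
time: 12.9
tool_pos: [505.4, -310.9, 166.3]
tcp_rot: [3.141, -0.0, 1.571]
contact_force: [-0.7, 0.3, -0.1]
grip_width: 70.0
finger_force: 0.0
```

>>> arm_command(
  gripper=[70,70,70,70,70],
  dp=[
    [-1,0,0],
    [-1,0,0],
    [-0.32,0,0],
    [0,0,0.5],
    [0,0,0.5],
  ],
  twist=[0,0,0,1,1],
)

```text
time: 13.52
tool_pos: [505.4, -367.4, 140.9]
tcp_rot: [-3.142, -0.0, 1.393]
contact_force: [-0.3, 0.3, 0.2]
grip_width: 70.5
finger_force: 0.0
```

>>> arm_command(
  gripper=[70,70,70,70,70],
  dp=[
    [0,0,0.2],
    [0,0,0.2],
    [0,0,0.2],
    [0,0,0.2],
    [0,0,0.2],
  ],
  twist=[1,1,1,1,1],
)

```text
time: 14.15
tool_pos: [505.4, -367.1, 116.1]
tcp_rot: [-3.141, -0.0, 0.958]
contact_force: [0.5, -0.3, 1.0]
grip_width: 70.3
finger_force: 0.0
```

>>> arm_command(
  gripper=[70,70,70,70,70],
  dp=[
    [0,0,0.1],
    [0,0,0.1],
    [0,0,0.1],
    [0,0,0.1],
    [0,0,0.1],
  ],
  twist=[1,1,1,1,1],
)

```text
time: 14.78
tool_pos: [505.5, -367.1, 103.6]
tcp_rot: [-3.141, -0.0, 0.521]
contact_force: [-0.1, 0.1, 0.6]
grip_width: 69.9
finger_force: 0.0
```

>>> arm_command(
  gripper=[70,70,70,70,70],
  dp=[
    [0,0,0],
    [0,0,0],
    [0,0,0],
    [0,0,0],
    [0,0,0],
  ],
  twist=[1,1,1,1,1],
)

```text
time: 15.4
tool_pos: [505.5, -367.1, 103.7]
tcp_rot: [-3.141, 0.0, 0.085]
contact_force: [-0.4, -0.4, -0.0]
grip_width: 70.3
finger_force: 0.0
```

>>> arm_command(
  gripper=[70,70,70,70,70],
  dp=[
    [0,0,0],
    [0,0,0],
    [0,0,0],
    [0,0,0],
    [0,0,0],
  ],
  twist=[1,0,0,0,0],
)

```text
time: 16.02
tool_pos: [505.4, -367.6, 103.7]
tcp_rot: [-3.141, -0.0, 0.001]
contact_force: [0.2, 0.6, 0.1]
grip_width: 69.9
finger_force: 0.0
```

```bash
python3 -c "
from h import *
st(); go([505.5,-368.6,33],90)
im=snap('side','s5');print(w2px('side',[505.5,-368.6,60]))
cv2.imwrite('pics/s5c.png',cv2.resize(im[260:380,300:460],None,fx=3,fy=3,interpolation=cv2.INTER_CUBIC))"
```

```text
t 16.02 pos [ 505.4 -367.6  103.7] rot [-180.   -0.    0.] q [-0.75  0.63  1.39  0.    1.11  0.82] F [0.2 0.6 0.1] w 69.9 g 0.0
[ 505.5 -368.6   33. ] dp [0.   0.04 2.83] twist 0.01
[[385.25106806 321.86737402]]
```

>>> arm_command(
  gripper=[70,70,70,70,70],
  dp=[
    [0,0.04,0.9],
    [0,0,0.9],
    [0,0,0.6],
    [0,0,0.43],
    [0,0,0],
  ],
  twist=[0,0,0,0,0],
)

```text
time: 16.7
tool_pos: [505.1, -368.4, 32.3]
tcp_rot: [-3.141, 0.001, 0.0]
contact_force: [0.4, 1.1, 0.2]
grip_width: 69.9
finger_force: 0.0
```

>>> arm_command(
  gripper=[20,20,20,20,20],
  dp=[
    [0,0,0],
    [0,0,0],
    [0,0,0],
    [0,0,0],
    [0,0,0],
  ],
  twist=[0,0,0,0,0],
)

```text
time: 17.32
tool_pos: [505.5, -368.9, 33.2]
tcp_rot: [3.141, -0.001, 0.0]
contact_force: [-0.5, -0.6, 2.1]
grip_width: 33.6
finger_force: 30.0
```

>>> arm_command(
  gripper=[20,20,20,20,20],
  dp=[
    [0,0,-0.5],
    [0,0,-1],
    [0,0,-1],
    [0,0,-1],
    [0,0,-1],
  ],
  twist=[0,0,0,0,0],
)

```text
time: 17.95
tool_pos: [505.0, -368.1, 146.2]
tcp_rot: [-3.141, 0.001, 0.0]
contact_force: [0.2, 0.3, -4.8]
grip_width: 33.6
finger_force: 30.0
```

>>> arm_command(
  gripper=[20,20,20,20,20],
  dp=[
    [0.7,-1,0],
    [0.7,-1,0],
    [0.7,-1,0],
    [0.7,-1,0],
    [0.77,-1,0],
  ],
  twist=[0,0,0,0,0],
)

```text
time: 18.58
tool_pos: [594.6, -242.4, 145.4]
tcp_rot: [-3.141, 0.001, -0.0]
contact_force: [0.5, -1.0, -4.7]
grip_width: 33.3
finger_force: 30.0
```

>>> arm_command(
  gripper=[20,20,20,20,20],
  dp=[
    [0,-1,0],
    [0,-1,0],
    [0,-1,0],
    [0,-1,0],
    [0,-1,0],
  ],
  twist=[0,0,0,0,0],
)

```text
time: 19.2
tool_pos: [594.0, -117.2, 145.7]
tcp_rot: [-3.141, 0.0, -0.0]
contact_force: [0.4, 0.0, -3.8]
grip_width: 33.9
finger_force: 30.0
```

>>> arm_command(
  gripper=[20,20,20,20,20],
  dp=[
    [0,-1,0],
    [0,-1,0],
    [0,-1,0],
    [0,-1,0],
    [0,-1,0],
  ],
  twist=[0,0,0,0,0],
)

```text
time: 19.82
tool_pos: [593.9, 7.7, 145.7]
tcp_rot: [-3.142, 0.0, -0.0]
contact_force: [0.3, 0.8, -5.1]
grip_width: 33.4
finger_force: 30.0
```

```bash
python3 -c "
from h import *
st(); go([594.7,26.1,118],90)"
```

```text
t 19.82 pos [593.9   7.7 145.7] rot [-180.    0.   -0.] q [-0.12  0.54  1.44  0.    1.16  1.45] F [ 0.3  0.8 -5.1] w 33.4 g 30.0
[594.7  26.1 118. ] dp [ 0.03 -0.74  1.11] twist -0.00
```

>>> arm_command(
  gripper=[20,20,20,20,20],
  dp=[
    [0.03,-0.74,0],
    [0,0,0.5],
    [0,0,0.5],
    [0,0,0.1],
    [0,0,0],
  ],
  twist=[0,0,0,0,0],
)

```text
time: 20.45
tool_pos: [595.3, 24.2, 117.5]
tcp_rot: [-3.142, 0.001, -0.001]
contact_force: [-0.4, -0.4, -4.5]
grip_width: 33.9
finger_force: 30.0
```

```bash
python3 -c "
from h import *
st(); go([594.7,26.1,103.5],90)
im=snap('side','s6'); cv2.imwrite('pics/s6c.png',cv2.resize(im[170:300,240:400],None,fx=4,fy=4,interpolation=cv2.INTER_CUBIC))"
```

```text
t 20.45 pos [595.3  24.2 117.5] rot [-1.8e+02  0.0e+00 -1.0e-01] q [-0.09  0.57  1.47 -0.    1.1   1.48] F [-0.4 -0.4 -4.5] w 33.9 g 30.0
[594.7  26.1 103.5] dp [-0.02 -0.08  0.56] twist -0.01
```

View pics/s6c.png

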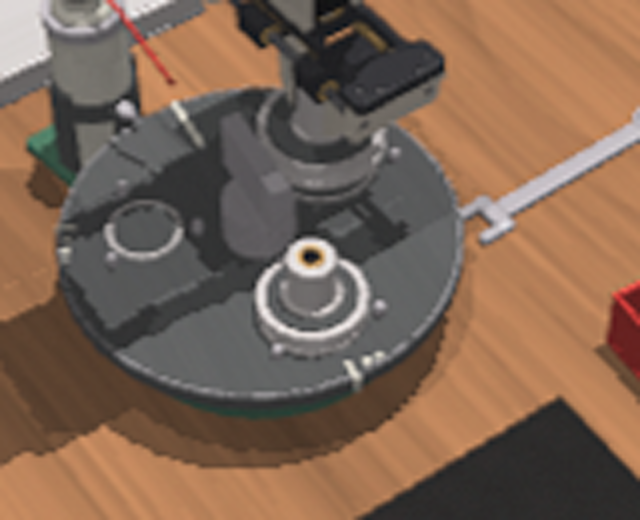

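The medium pulley is seated and the table hasn't moved. The large pulley hangs over its nest, with a dowel just visible at (392,152). Lowering it now.

>>> arm_command(
  gripper=[20,20,20,20,20],
  dp=[
    [-0.02,-0.07,0.2],
    [0,0,0.2],
    [0,0,0.16],
    [0,0,0],
    [0,0,0],
  ],
  twist=[0,0,0,0,0],
)

```text
time: 21.12
tool_pos: [595.0, 26.6, 104.1]
tcp_rot: [-3.142, -0.0, 0.0]
contact_force: [0.6, 0.7, -4.7]
grip_width: 33.2
finger_force: 30.0
```

>>> arm_command(
  gripper=[60,60,60,60,60],
  dp=[
    [0,0,0],
    [0,0,0],
    [0,0,0],
    [0,0,-0.5],
    [0,0,-1],
  ],
  twist=[0,0,0,0,0],
)

```text
time: 21.75
tool_pos: [594.4, 26.7, 141.8]
tcp_rot: [-3.141, 0.002, 0.0]
contact_force: [0.3, 0.1, 1.0]
grip_width: 60.0
finger_force: 0.0
```

>>> arm_command(
  gripper=[70,70,70,70,70],
  dp=[
    [0,0,-1],
    [0,0,-1],
    [0,1,-0.2],
    [0,1,0],
    [0,1,0],
  ],
  twist=[0,0,0,0,0],
)

```text
time: 22.38
tool_pos: [595.0, -49.1, 197.8]
tcp_rot: [3.141, -0.002, 0.0]
contact_force: [-0.3, -0.2, -0.2]
grip_width: 70.0
finger_force: 0.0
```

>>> arm_command(
  gripper=[70,70,70,70,70],
  dp=[
    [-0.5,1,0],
    [-0.5,1,0],
    [-0.5,1,0],
    [-0.5,1,0],
    [-0.5,1,0],
  ],
  twist=[0,0,0,0,0],
)

```text
time: 23.0
tool_pos: [532.1, -174.3, 197.6]
tcp_rot: [3.141, -0.001, 0.0]
contact_force: [0.1, 0.5, 0.1]
grip_width: 70.3
finger_force: 0.0
```

>>> arm_command(
  gripper=[70,70,70,70,70],
  dp=[
    [-0.5,1,0],
    [-0.5,1,0],
    [-0.5,1,0],
    [-0.5,1,0],
    [-0.5,1,0],
  ],
  twist=[0,0,0,0,0],
)

```text
time: 23.62
tool_pos: [469.6, -299.3, 197.6]
tcp_rot: [3.141, -0.001, 0.0]
contact_force: [0.4, -0.6, -0.3]
grip_width: 69.9
finger_force: 0.0
```

```bash
python3 -c "
from h import *
st(); go([424.5,-370.5,120],90)"
```

```text
t 23.62 pos [ 469.6 -299.3  197.6] rot [ 1.8e+02 -1.0e-01  0.0e+00] q [-0.71  0.42  1.48  0.    1.23  0.87] F [ 0.4 -0.6 -0.3] w 69.9 g 0.0
[ 424.5 -370.5  120. ] dp [-1.81  2.84  3.1 ] twist 0.00
```

>>> arm_command(
  gripper=[70,70,70,70,70],
  dp=[
    [-0.6,0.95,0],
    [-0.6,0.95,0],
    [-0.61,0.94,0],
    [0,0,0.8],
    [0,0,0.8],
  ],
  twist=[0,0,0,-1,-1],
)

```text
time: 24.25
tool_pos: [424.6, -370.1, 157.2]
tcp_rot: [3.14, -0.001, 0.176]
contact_force: [-0.1, 1.2, 0.8]
grip_width: 70.0
finger_force: 0.0
```

>>> arm_command(
  gripper=[70,70,70,70,70],
  dp=[
    [0,0,0.5],
    [0,0,0.5],
    [0,0,0.5],
    [0,0,0],
    [0,0,0],
  ],
  twist=[-1,-1,-1,-1,-1],
)

```text
time: 24.88
tool_pos: [424.9, -369.6, 119.8]
tcp_rot: [3.141, -0.0, 0.614]
contact_force: [-0.4, 0.8, 0.5]
grip_width: 70.0
finger_force: 0.0
```

>>> arm_command(
  gripper=[70,70,70,70,70],
  dp=[
    [0,0,0],
    [0,0,0],
    [0,0,0],
    [0,0,0],
    [0,0,0],
  ],
  twist=[-1,-1,-1,-0.3,0],
)

```text
time: 25.5
tool_pos: [424.8, -369.5, 119.4]
tcp_rot: [3.141, 0.0, 0.898]
contact_force: [-0.2, -0.0, 0.1]
grip_width: 70.1
finger_force: 0.0
```

```bash
python3 -c "
from h import *
st(); go([424.5,-370.5,33],141.5)
im=snap('side','s7')
print(w2px('side',[424.5,-370.5,60]))
cv2.imwrite('pics/s7c.png',cv2.resize(im[170:380,220:460],None,fx=2.8,fy=2.8,interpolation=cv2.INTER_CUBIC))"
```

```text
t 25.50 pos [ 424.8 -369.5  119.4] rot [180.    0.   51.4] q [-0.85  0.51  1.57  0.    1.06 -0.18] F [-0.2 -0.   0.1] w 70.1 g 0.0
[ 424.5 -370.5   33. ] dp [-0.04  0.01  3.46] twist -0.01
[[360.19210622 340.08854306]]
```

View pics/s7c.png

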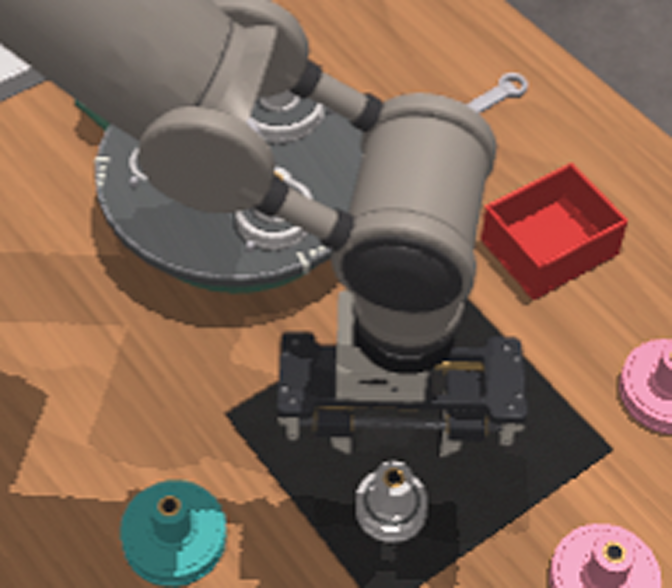

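The small pulley's bore at (394,476) in the crop is where I expected it. Gripping it and carrying it over.

>>> arm_command(
  gripper=[70,70,70,70,70],
  dp=[
    [-0.04,0.01,1],
    [0,0,1],
    [0,0,0.8],
    [0,0,0.66],
    [0,0,0],
  ],
  twist=[0,0,0,0,0],
)

```text
time: 26.18
tool_pos: [423.7, -369.7, 31.4]
tcp_rot: [-3.139, -0.001, 0.898]
contact_force: [0.6, -0.8, -0.1]
grip_width: 70.0
finger_force: 0.0
```

>>> arm_command(
  gripper=[20,20,20,20,20],
  dp=[
    [0,0,0],
    [0,0,0],
    [0,0,0],
    [0,0,0],
    [0,0,0],
  ],
  twist=[0,0,0,0,0],
)

```text
time: 26.8
tool_pos: [424.4, -370.6, 32.8]
tcp_rot: [3.141, 0.0, 0.899]
contact_force: [1.3, -0.1, 1.4]
grip_width: 33.2
finger_force: 30.0
```

>>> arm_command(
  gripper=[20,20,20,20,20],
  dp=[
    [0,0,-0.5],
    [0,0,-1],
    [0,0,-1],
    [0,0,-1],
    [0,0,-1],
  ],
  twist=[0,0,0,0,0],
)

```text
time: 27.42
tool_pos: [423.9, -370.0, 146.2]
tcp_rot: [-3.141, -0.0, 0.899]
contact_force: [0.2, 0.3, -1.8]
grip_width: 33.3
finger_force: 30.0
```

>>> arm_command(
  gripper=[20,20,20,20,20],
  dp=[
    [1,-0.69,-0.6],
    [1,-0.69,-0.6],
    [1,-0.69,0],
    [1,-0.69,0],
    [1,-0.69,0],
  ],
  twist=[0,0,0,0,0],
)

```text
time: 28.05
tool_pos: [434.2, -217.6, 175.5]
tcp_rot: [-3.141, -0.0, 0.899]
contact_force: [0.4, -0.1, -2.2]
grip_width: 33.4
finger_force: 30.0
```

>>> arm_command(
  gripper=[20,20,20,20,20],
  dp=[
    [1,-0.69,0],
    [1,-0.69,0],
    [1,-0.69,0],
    [1,-0.69,0],
    [1,-0.69,0],
  ],
  twist=[0,0,0,0,0],
)

```text
time: 28.68
tool_pos: [444.5, -66.2, 175.5]
tcp_rot: [3.142, -0.0, 0.899]
contact_force: [0.8, 0.8, -2.0]
grip_width: 33.3
finger_force: 30.0
```

>>> arm_command(
  gripper=[20,20,20,20,20],
  dp=[
    [1,-0.69,0],
    [1,-0.69,0],
    [1,-0.69,0],
    [0.5,-0.3,0],
    [0,0,0],
  ],
  twist=[0,0,0,0,0],
)

```text
time: 29.3
tool_pos: [452.9, 38.4, 175.2]
tcp_rot: [3.141, 0.0, 0.901]
contact_force: [0.5, -1.8, -3.3]
grip_width: 33.9
finger_force: 30.0
```

```bash
python3 -c "
from h import *
st(); go([454.5,47.2,120],141.5)"
```

```text
t 29.30 pos [452.9  38.4 175.2] rot [180.    0.   51.6] q [-0.08  0.27  1.79 -0.    1.09  0.59] F [ 0.5 -1.8 -3.3] w 33.9 g 30.0
[454.5  47.2 120. ] dp [ 0.32 -0.17  2.21] twist 0.02
```

>>> arm_command(
  gripper=[20,20,20,20,20],
  dp=[
    [0.32,-0.17,0],
    [0,0,0.8],
    [0,0,0.8],
    [0,0,0.61],
    [0,0,0],
  ],
  twist=[0,0,0,0,0],
)

```text
time: 29.92
tool_pos: [453.9, 46.5, 118.9]
tcp_rot: [-3.14, 0.001, 0.898]
contact_force: [-0.7, 0.1, -1.2]
grip_width: 33.4
finger_force: 30.0
```

```bash
python3 -c "
from h import *
st(); go([454.5,47.2,103.5],141.5)
im=snap('side','s8'); cv2.imwrite('pics/s8c.png',cv2.resize(im[150:300,240:400],None,fx=4,fy=4,interpolation=cv2.INTER_CUBIC))"
```

```text
t 29.93 pos [453.9  46.5 118.9] rot [-1.799e+02  1.000e-01  5.140e+01] q [-0.07  0.35  1.86  0.    0.94  0.61] F [-0.7  0.1 -1.2] w 33.4 g 30.0
[454.5  47.2 103.5] dp [0.04 0.   0.62] twist -0.01
```

View pics/s8c.png

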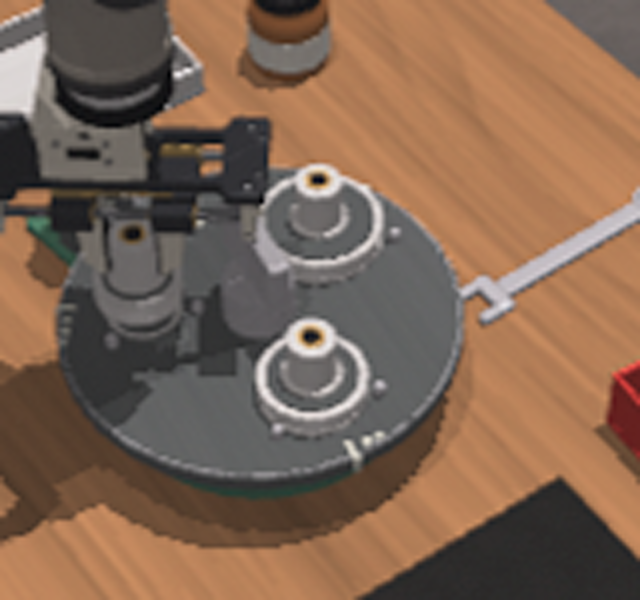

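The large and medium pulleys are both seated. The small one hangs over its nest, with a dowel at (112,341). Lowering and releasing.

>>> arm_command(
  gripper=[20,20,20,20,20],
  dp=[
    [0.03,0,0.25],
    [0,0,0.2],
    [0,0,0.15],
    [0,0,0],
    [0,0,0],
  ],
  twist=[0,0,0,0,0],
)

```text
time: 30.6
tool_pos: [455.1, 47.6, 104.8]
tcp_rot: [3.141, -0.0, 0.899]
contact_force: [0.2, 0.3, -2.4]
grip_width: 33.3
finger_force: 30.0
```

>>> arm_command(
  gripper=[60,60,60,60,60],
  dp=[
    [0,0,0],
    [0,0,0],
    [0,0,0],
    [0,0,-0.5],
    [0,0,-1],
  ],
  twist=[0,0,0,0,0],
)

```text
time: 31.22
tool_pos: [454.5, 47.6, 142.7]
tcp_rot: [-3.14, 0.001, 0.899]
contact_force: [0.4, -0.2, 0.6]
grip_width: 60.2
finger_force: 0.0
```

>>> arm_command(
  gripper=[60,60,60,60,60],
  dp=[
    [0,0,-1],
    [0,0,-1],
    [0,0,-1],
    [0,0,0],
    [0,0,0],
  ],
  twist=[0,0,0,0,0],
)

```text
time: 31.85
tool_pos: [454.6, 47.6, 216.8]
tcp_rot: [-3.141, 0.0, 0.899]
contact_force: [0.2, -0.2, -0.3]
grip_width: 60.2
finger_force: 0.0
```

```bash
python3 - <<'E'
from h import *
st(); go([518.2,-4.2,220],172.5)
# check: bore (dark centre in brass) detection near expected
im=capture('side')[:,:,::-1].copy(); cv2.imwrite('pics/s9.png',im)
def bore(im,P):
    u,v=w2px('side',P)[0].round().astype(int); s=im[v-8:v+9,u-8:u+9].astype(int)
    brass=(s[...,2]-s[...,0]>40); ys,xs=np.nonzero(brass); return (u-8+xs.mean(),v-8+ys.mean(),brass.sum(),w2px('side',P)[0]) if len(xs) else None
for P in([594.7,26.1,130],[506.6,-85.1,130],[454.5,47.2,130]): print(bore(im,P))
E
```

```text
t 31.85 pos [454.6  47.6 216.8] rot [-180.     0.    51.5] q [-0.06  0.23  1.72  0.    1.2   0.61] F [ 0.2 -0.2 -0.3] w 60.2 g 0.0
[518.2  -4.2 220. ] dp [-0.04  3.28 -0.13] twist -6.20
(np.float64(320.4263565891473), np.float64(189.68217054263565), np.int64(129), array([319.59936575, 194.21995376]))
(np.float64(317.18518518518516), np.float64(233.48148148148147), np.int64(27), array([317.53189284, 232.85540203]))
(np.float64(273.25), np.float64(211.91666666666666), np.int64(12), array([273.86305438, 211.97499642]))
```

>>> arm_command(
  gripper=[45,45,45,45,45],
  dp=[
    [-0.04,1,0],
    [0,1,0],
    [0,0.8,0],
    [0,0.48,0],
    [0,0,0.4],
  ],
  twist=[0,0,0,0,-1],
)

```text
time: 32.52
tool_pos: [519.1, -4.7, 206.8]
tcp_rot: [3.142, -0.0, 0.987]
contact_force: [-0.5, 0.3, 0.0]
grip_width: 44.9
finger_force: 0.0
```

>>> arm_command(
  gripper=[45,45,45,45,45],
  dp=[
    [0,0,0.4],
    [0,0,0.4],
    [0,0,0.3],
    [0,0,0],
    [0,0,0],
  ],
  twist=[-1,-1,-1,-1,-1],
)

```text
time: 33.15
tool_pos: [518.0, -4.0, 179.0]
tcp_rot: [-3.14, -0.0, 1.426]
contact_force: [0.2, -0.1, -0.2]
grip_width: 45.3
finger_force: 0.0
```

>>> arm_command(
  gripper=[45,45,45,45,45],
  dp=[
    [0,0,0],
    [0,0,0],
    [0,0,0],
    [0,0,0],
    [0,0,0],
  ],
  twist=[-0.2,0,0,0,0],
)

```text
time: 33.78
tool_pos: [518.6, -4.3, 179.7]
tcp_rot: [3.142, -0.0, 1.44]
contact_force: [-0.0, -1.0, -0.1]
grip_width: 44.8
finger_force: 0.0
```

```bash
python3 - <<'E'
from h import *
st(); go([518.2,-4.2,121],172.5)
E
```

```text
t 33.77 pos [518.6  -4.3 179.7] rot [180.   -0.   82.5] q [-0.16  0.37  1.61  0.    1.15 -0.03] F [-0.  -1.  -0.1] w 44.8 g 0.0
[518.2  -4.2 121. ] dp [ 0.   -0.02  2.35] twist -0.00
```

>>> arm_command(
  gripper=[45,45,45,45,45],
  dp=[
    [0,0,0.8],
    [0,0,0.8],
    [0,0,0.5],
    [0,0,0.25],
    [0,0,0],
  ],
  twist=[0,0,0,0,0],
)

```text
time: 34.4
tool_pos: [518.6, -4.3, 120.9]
tcp_rot: [-3.141, -0.0, 1.44]
contact_force: [0.2, 1.0, -0.1]
grip_width: 45.2
finger_force: 0.0
```

>>> arm_command(
  gripper=[5,5,5,5,5],
  dp=[
    [0,0,0],
    [0,0,0],
    [0,0,0],
    [0,0,0],
    [0,0,0],
  ],
  twist=[0,0,0,0,0],
)

```text
time: 35.02
tool_pos: [519.5, -4.4, 121.3]
tcp_rot: [3.139, -0.0, 1.44]
contact_force: [5.4, -0.7, -0.9]
grip_width: 15.6
finger_force: 30.0
```

>>> arm_command(
  gripper=[5,5,5,5,5],
  dp=[
    [0,0,0],
    [0,0,0],
    [0,0,0],
    [0,0,0],
    [0,0,0],
  ],
  twist=[-0.5,-0.5,-0.5,-0.5,-0.5],
)

```text
time: 35.65
tool_pos: [519.2, -4.3, 121.3]
tcp_rot: [3.14, 0.0, 1.659]
contact_force: [3.4, -0.4, 0.5]
grip_width: 15.9
finger_force: 30.0
```

```bash
python3 - <<'E'
from h import *
st(); print(get_obs()['moment'])
E
```

```text
t 35.65 pos [519.2  -4.3 121.3] rot [179.9   0.   95.1] q [-0.16  0.44  1.69  0.    1.01 -0.24] F [ 3.4 -0.4  0.5] w 15.9 g 30.0
[-0.14186277 -0.32513077 -0.04007629]
```

>>> arm_command(
  gripper=[5,5,5,5,5],
  dp=[
    [0,0,0],
    [0,0,0],
    [0,0,0],
    [0,0,0],
    [0,0,0],
  ],
  twist=[-0.8,-0.8,-0.8,-0.8,-0.8],
)

```text
time: 36.28
tool_pos: [518.7, -4.4, 121.3]
tcp_rot: [3.141, 0.0, 2.009]
contact_force: [1.4, -0.4, 2.5]
grip_width: 15.9
finger_force: 30.0
```

>>> arm_command(
  gripper=[5,5,5,5,5],
  dp=[
    [0,0,0],
    [0,0,0],
    [0,0,0],
    [0,0,0],
    [0,0,0],
  ],
  twist=[-0.8,-0.8,-0.8,-0.8,-0.8],
)

```text
time: 36.9
tool_pos: [518.2, -4.7, 121.3]
tcp_rot: [-3.141, 0.0, 2.358]
contact_force: [-0.2, -2.5, 3.4]
grip_width: 15.8
finger_force: 30.0
```

>>> arm_command(
  gripper=[5,5,5,5,5],
  dp=[
    [0,0,0],
    [0,0,0],
    [0,0,0],
    [0,0,0],
    [0,0,0],
  ],
  twist=[-0.8,-0.8,-0.8,-0.8,-0.8],
)

```text
time: 37.52
tool_pos: [517.9, -5.1, 121.3]
tcp_rot: [-3.14, -0.001, 2.707]
contact_force: [-2.6, -5.1, 3.8]
grip_width: 15.8
finger_force: 30.0
```

>>> arm_command(
  gripper=[5,5,5,5,5],
  dp=[
    [0,0,0],
    [0,0,0],
    [0,0,0],
    [0,0,0],
    [0,0,0],
  ],
  twist=[-0.3,-0.2,0,0,0],
)

```text
time: 38.15
tool_pos: [517.9, -5.2, 121.3]
tcp_rot: [-3.14, -0.001, 2.749]
contact_force: [-1.9, -4.8, 3.1]
grip_width: 16.0
finger_force: 30.0
```

```bash
python3 - <<'E'
from h import *
st()
im=snap('top','t10'); im=snap('side','s10'); 
E
```

```text
t 38.15 pos [517.9  -5.2 121.3] rot [-179.9   -0.   157.5] q [-0.16  0.44  1.69 -0.    1.01 -1.33] F [-1.9 -4.8  3.1] w 16.0 g 30.0
```

```bash
cat >> h.py <<'E'
AX=np.array([518.4,-4.1])
def marks(im,n='top',r=137,w=6):
    a=np.arange(0,360,.25); best=0
    out=[]
    for rr in np.arange(r-w,r+w+.1,1):
        t=np.radians(a); P=np.c_[AX[0]+rr*np.cos(t),AX[1]+rr*np.sin(t),np.full(len(a),70)]
        m=w2px(n,P).astype(np.float32); s=cv2.remap(im,m[None,:,0],m[None,:,1],cv2.INTER_LINEAR)[0].astype(int); out.append(s.min(1))
    s=np.mean(out,0); on=s>130
    i=0;res=[]
    while i<len(a):
        if on[i]:
            j=i
            while j<len(a) and on[j]: j+=1
            wv=s[i:j]-110; res.append((round(float((a[i:j]*wv).sum()/wv.sum()),2),round((j-i)*.25,2),int(s[i:j].max()))); i=j
        i+=1
    return res
E
python3 - <<'E'
from h import *
for f in('top0','t10'): print(f,marks(cv2.imread(f'pics/{f}.png')))
for f in('side0','s10'): print(f,marks(cv2.imread(f'pics/{f}.png'),'side'))
im0=cv2.imread('pics/side0.png');im=cv2.imread('pics/s10.png')
a=cv2.resize(im[165:235,235:315],None,fx=5,fy=5,interpolation=cv2.INTER_CUBIC)
im=cv2.imread('pics/t10.png');b=cv2.resize(im[200:270,185:265],None,fx=5,fy=5,interpolation=cv2.INTER_CUBIC)
cv2.imwrite('pics/p10.png',np.hstack([a,b]))
E
```

```text
top0 [(23.96, 9.5, 183), (81.34, 5.0, 199), (95.01, 1.75, 136), (147.06, 17.25, 184), (220.0, 0.75, 130), (266.01, 13.75, 188)]
t10 [(37.59, 27.0, 178), (83.5, 0.25, 130), (85.62, 0.5, 130), (107.98, 9.5, 137), (223.75, 20.25, 199), (239.11, 3.5, 134), (251.48, 2.75, 131), (253.62, 0.5, 130), (265.37, 4.0, 130), (273.87, 6.5, 132), (282.25, 4.75, 131), (295.37, 2.0, 133), (299.11, 3.5, 131), (309.51, 3.25, 133), (319.38, 1.5, 130), (325.0, 0.25, 130), (347.16, 4.0, 163)]
side0 [(20.98, 2.75, 163), (81.86, 3.0, 171), (142.26, 3.0, 180), (147.09, 2.0, 140), (151.12, 2.0, 149), (155.38, 0.5, 130), (261.14, 2.5, 173), (266.25, 1.75, 143), (270.25, 0.25, 130)]
s10 [(93.8, 12.0, 184), (103.4, 5.0, 160), (217.52, 2.75, 174), (222.53, 2.75, 157), (226.53, 2.25, 151), (230.63, 1.5, 137), (336.64, 3.5, 177), (341.8, 2.75, 146), (345.74, 2.25, 149)]
```

View pics/p10.png

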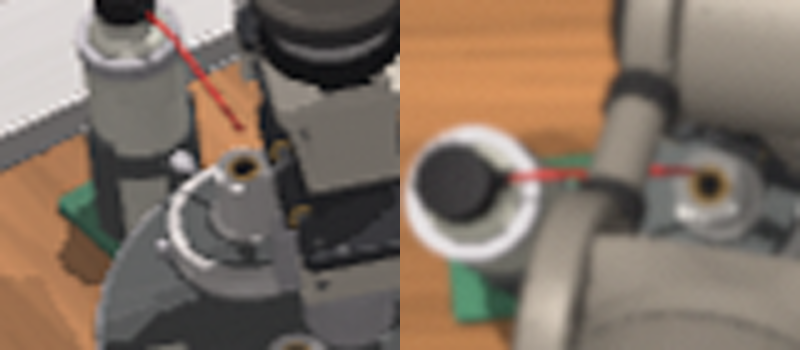

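The large pulley is at the spray point. In the top view its bore at (710,185) lies beside the tube's end at (695,172). The marks turned 75.4°. I'll check the can direction from the side camera, then let go of the handle.

```bash
python3 - <<'E'
from h import *
D=lambda x,y:[(x+.5)/4-.5+240,(y+.5)/4-.5+140]
for k,uv,z in(('cap',D(78,82),202),('tube',D(173,203),155),('ball',D(125,228),76),('ringhub',D(262,298),108)):
    p=px2w('side',uv,z)[0]; d=p[:2]-AX; print(k,p.round(1),np.hypot(*d).round(1),np.degrees(np.arctan2(d[1],d[0])).round(1))
A=lambda x,y:[(x+.5)/4-.5+180,(y+.5)/4-.5+170]
for z in(70,78):
    p=px2w('top',A(172,286),z)[0]; d=p[:2]-AX; print('ball top',p.round(1),np.hypot(*d).round(1),np.degrees(np.arctan2(d[1],d[0])).round(1))
# axis from side nests
E=[D(321,279),D(314,432),D(144,349)]
q=px2w('side',E,70); print('nests side',q.round(1),q.mean(0).round(1))
# triangulate cap & tube
def tri(a,b):
    L=[]
    for n,uv in(('top',a),('side',b)):
        p1=px2w(n,uv,0)[0];p2=px2w(n,uv,200)[0];L.append((p1,(p2-p1)/np.linalg.norm(p2-p1)))
    M=sum(np.eye(3)-np.outer(d,d) for p,d in L);v=sum((np.eye(3)-np.outer(d,d))@p for p,d in L);return np.linalg.solve(M,v)
for k,a,b in(('cap',A(66,265),D(78,82)),('tube',A(254,257),D(173,203)),('ball',A(172,286),D(125,228))):
    p=tri(a,b);d=p[:2]-AX;print('tri',k,p.round(1),np.hypot(*d).round(1),np.degrees(np.arctan2(d[1],d[0])).round(1))
E
```

```text
cap [497.4 178.6 202. ] 183.9 96.6
tube [508.   79.9 155. ] 84.6 97.1
ball [503.7 147.6  76. ] 152.4 95.6
ringhub [529.3   5.6 108. ] 14.6 41.8
ball top [503.7 144.7  70. ] 149.5 95.6
ball top [502.6 143.2  78. ] 148.1 96.1
nests side [[592.7  23.5  70. ]
 [505.4 -87.6  70. ]
 [453.1  44.9  70. ]] [517.1  -6.4  70. ]
tri cap [497.3 178.8 201.9] 184.1 96.6
tri tube [509.   82.3 152.3] 86.9 96.2
tri ball [501.7 142.7  81.4] 147.8 96.5
```

>>> arm_command(
  gripper=[40,40,40,40,40],
  dp=[
    [0,0,0],
    [0,0,0],
    [0,0,-0.5],
    [0,0,-1],
    [0,0,-1],
  ],
  twist=[0,0,0,0,0],
)

```text
time: 38.88
tool_pos: [518.6, -4.1, 184.9]
tcp_rot: [3.141, 0.0, 2.749]
contact_force: [0.8, -1.2, 0.7]
grip_width: 39.9
finger_force: 0.0
```

>>> arm_command(
  gripper=[0,0,0,0,0],
  dp=[
    [0,0,-1],
    [0,0,-1],
    [0,0,-0.5],
    [0,0,0],
    [0,0,0],
  ],
  twist=[0,0,0,0,0],
)

```text
time: 39.5
tool_pos: [518.1, -4.2, 245.1]
tcp_rot: [-3.141, -0.002, 2.749]
contact_force: [0.9, -0.3, 0.7]
grip_width: 0.5
finger_force: 0.0
```

```bash
python3 - <<'E'
from h import *
st(); go([496.8,181,225],None); print(marks(snap('side','s11'),'side'))
print(marks(snap('top','t11')))
E
```

```text
t 39.50 pos [518.1  -4.2 245.1] rot [-1.800e+02 -1.000e-01  1.575e+02] q [-0.16  0.32  1.51  0.    1.32 -1.33] F [ 0.9 -0.3  0.7] w 0.5 g 0.0
[496.8 181.  225. ] dp [3.62 6.52 0.81]
[(78.75, 5.25, 186), (93.49, 13.5, 155), (103.41, 5.0, 161), (226.53, 1.75, 144), (230.63, 1.5, 137), (336.64, 3.5, 177), (341.8, 2.75, 146), (345.74, 2.25, 150)]
[(17.33, 39.75, 185), (97.79, 14.0, 183), (132.19, 27.5, 142), (169.03, 8.75, 141), (217.5, 1.25, 136), (227.55, 14.5, 171), (238.99, 3.75, 134), (252.23, 4.25, 132), (264.51, 5.75, 131), (274.25, 7.25, 134), (281.99, 6.25, 132), (287.37, 2.0, 130), (297.72, 7.75, 133), (309.52, 3.75, 133), (318.88, 2.5, 131), (324.25, 1.25, 130), (351.1, 9.5, 166), (359.64, 0.5, 144)]
```

>>> arm_command(
  gripper=[0,0,0,0,0],
  dp=[
    [0.5,0.95,0],
    [0.5,0.95,0],
    [0.5,0.95,0],
    [0.5,0.95,0],
    [0.5,0.95,0],
  ],
  twist=[0,0,0,0,0],
)

```text
time: 40.22
tool_pos: [505.9, 130.2, 245.2]
tcp_rot: [-3.141, -0.001, 2.749]
contact_force: [0.3, -0.3, 0.4]
grip_width: 0.6
finger_force: 0.0
```

>>> arm_command(
  gripper=[0,0,0,0,0],
  dp=[
    [0.5,0.9,0],
    [0.6,0.87,0],
    [0,0,0.7],
    [0,0,0.7],
    [0,0,0],
  ],
  twist=[0,0,0,0,0],
)

```text
time: 40.85
tool_pos: [496.7, 180.6, 209.2]
tcp_rot: [-3.139, -0.003, 2.749]
contact_force: [0.2, -0.4, -0.2]
grip_width: 0.3
finger_force: 0.0
```

```bash
python3 - <<'E'
from h import *
st(); go([496.8,181,194],None)
E
```

```text
t 40.85 pos [496.7 180.6 209.2] rot [-179.9   -0.2  157.5] q [ 0.2   0.37  1.54  0.    1.24 -0.97] F [ 0.2 -0.4 -0.2] w 0.3 g 0.0
[496.8 181.  194. ] dp [0.   0.02 0.61]
```

>>> arm_command(
  gripper=[0,0,0,0,0],
  dp=[
    [0,0.01,0.2],
    [0,0,0.2],
    [0,0,0.2],
    [0,0,0.08],
    [0,0,0],
  ],
  twist=[0,0,0,0,0],
)

```text
time: 41.48
tool_pos: [498.3, 181.0, 194.6]
tcp_rot: [3.141, 0.001, 2.749]
contact_force: [-0.2, -0.6, 6.1]
grip_width: 0.3
finger_force: 2.8
```

>>> arm_command(
  gripper=[0,0,0,0,0],
  dp=[
    [0,0,0],
    [0,0,0],
    [0,0,0],
    [0,0,0],
    [0,0,0],
  ],
  twist=[0,0,0,0,0],
)

```text
time: 42.1
tool_pos: [498.3, 181.0, 194.7]
tcp_rot: [3.141, 0.001, 2.749]
contact_force: [-0.7, 0.1, 5.8]
grip_width: 0.4
finger_force: 2.8
```

>>> arm_command(
  gripper=[0,0,0,0,0],
  dp=[
    [0,0,0.06],
    [0,0,0.06],
    [0,0,0],
    [0,0,0],
    [0,0,0],
  ],
  twist=[0,0,0,0,0],
)

```text
time: 42.72
tool_pos: [498.4, 181.1, 194.0]
tcp_rot: [3.14, 0.003, 2.749]
contact_force: [-5.9, -1.8, 20.0]
grip_width: 0.4
finger_force: 10.3
```

Cap fully down: 194.0 mm with 20 N against the stop. Back to the handle, turning the wrist half a turn for the next grip.

>>> arm_command(
  gripper=[0,0,0,0,0],
  dp=[
    [0,0,-0.5],
    [0,0,-1],
    [0,0,-0.7],
    [-0.5,-0.9,0],
    [-0.5,-0.95,0],
  ],
  twist=[0,0,0,0,0],
)

```text
time: 43.35
tool_pos: [503.2, 128.3, 245.9]
tcp_rot: [3.142, -0.0, 2.75]
contact_force: [-0.3, -0.6, -0.1]
grip_width: 0.3
finger_force: 0.0
```

>>> arm_command(
  gripper=[40,40,40,40,40],
  dp=[
    [-0.52,-0.93,0],
    [-0.52,-0.94,0],
    [-0.52,-0.93,0],
    [-0.52,-0.93,0],
    [-0.52,-0.93,0],
  ],
  twist=[0,0,0,0,0],
)

```text
time: 43.98
tool_pos: [518.6, -4.7, 245.7]
tcp_rot: [-3.142, -0.001, 2.749]
contact_force: [-0.9, 0.3, 0.1]
grip_width: 39.7
finger_force: 0.0
```

>>> arm_command(
  gripper=[40,40,40,40,40],
  dp=[
    [0,0,0],
    [0,0,0],
    [0,0,0],
    [0,0,0],
    [0,0,0],
  ],
  twist=[1,1,1,1,1],
)

```text
time: 44.6
tool_pos: [518.5, -3.8, 245.7]
tcp_rot: [-3.141, -0.001, 2.31]
contact_force: [0.2, 0.9, -0.8]
grip_width: 40.3
finger_force: 0.0
```

>>> arm_command(
  gripper=[40,40,40,40,40],
  dp=[
    [0,0,0],
    [0,0,0],
    [0,0,0],
    [0,0,0],
    [0,0,0],
  ],
  twist=[1,1,1,1,1],
)

```text
time: 45.22
tool_pos: [518.6, -3.8, 245.7]
tcp_rot: [-3.141, -0.0, 1.873]
contact_force: [-0.0, 0.8, 0.1]
grip_width: 39.9
finger_force: 0.0
```

>>> arm_command(
  gripper=[40,40,40,40,40],
  dp=[
    [0,0,0],
    [0,0,0],
    [0,0,0],
    [0,0,0],
    [0,0,0],
  ],
  twist=[1,1,1,1,1],
)

```text
time: 45.85
tool_pos: [518.5, -3.8, 245.7]
tcp_rot: [-3.141, -0.0, 1.437]
contact_force: [-0.1, -0.2, -0.2]
grip_width: 39.8
finger_force: 0.0
```

>>> arm_command(
  gripper=[40,40,40,40,40],
  dp=[
    [0,0,0],
    [0,0,0],
    [0,0,0],
    [0,0,0],
    [0,0,0],
  ],
  twist=[1,1,1,1,1],
)

```text
time: 46.48
tool_pos: [518.5, -3.8, 245.7]
tcp_rot: [-3.141, 0.0, 1.001]
contact_force: [-0.6, 0.2, 0.2]
grip_width: 40.3
finger_force: 0.0
```

>>> arm_command(
  gripper=[40,40,40,40,40],
  dp=[
    [0,0,0],
    [0,0,0],
    [0,0,0],
    [0,0,0],
    [0,0,0],
  ],
  twist=[1,1,1,1,1],
)

```text
time: 47.1
tool_pos: [518.5, -3.8, 245.7]
tcp_rot: [-3.141, 0.001, 0.564]
contact_force: [-0.0, 0.3, -0.5]
grip_width: 39.9
finger_force: 0.0
```

>>> arm_command(
  gripper=[40,40,40,40,40],
  dp=[
    [0,0,0],
    [0,0,0],
    [0,0,0],
    [0,0,0],
    [0,0,0],
  ],
  twist=[1,1,1,1,1],
)

```text
time: 47.72
tool_pos: [518.5, -3.8, 245.7]
tcp_rot: [-3.141, 0.001, 0.128]
contact_force: [0.2, -0.2, 0.7]
grip_width: 40.1
finger_force: 0.0
```

>>> arm_command(
  gripper=[40,40,40,40,40],
  dp=[
    [0,0,0],
    [0,0,0],
    [0,0,0],
    [0,0,0],
    [0,0,0],
  ],
  twist=[1,1,1,1,1],
)

```text
time: 48.35
tool_pos: [518.5, -3.8, 245.6]
tcp_rot: [3.142, 0.001, -0.308]
contact_force: [-0.1, -0.6, 0.5]
grip_width: 39.6
finger_force: 0.0
```

>>> arm_command(
  gripper=[40,40,40,40,40],
  dp=[
    [0,0,0],
    [0,0,0],
    [0,0,0],
    [0,0,0],
    [0,0,0],
  ],
  twist=[1,0,0,0,0],
)

```text
time: 48.98
tool_pos: [518.8, -3.8, 246.0]
tcp_rot: [-3.142, -0.0, -0.392]
contact_force: [0.1, -1.1, 0.4]
grip_width: 39.9
finger_force: 0.0
```

```bash
python3 - <<'E'
from h import *
st(); go([518.4,-4.2,121],157.5-90)
print(marks(snap('side','s12'),'side'))
E
```

```text
t 48.98 pos [518.8  -3.8 246. ] rot [-180.    -0.   -22.5] q [-0.16  0.32  1.51  0.    1.32  1.81] F [ 0.1 -1.1  0.4] w 39.9 g 0.0
[518.4  -4.2 121. ] dp [-0.01  0.02  5.  ] twist 0.01
[(78.82, 5.0, 187), (93.56, 13.5, 156), (103.4, 5.0, 161), (222.88, 1.0, 132), (226.53, 1.75, 144), (230.63, 1.5, 137), (336.64, 3.5, 178), (341.8, 2.75, 146), (345.74, 2.25, 150)]
```

>>> arm_command(
  gripper=[40,40,40,40,40],
  dp=[
    [0,0,1],
    [0,0,1],
    [0,0,1],
    [0,0,1],
    [0,0,0.6],
  ],
  twist=[0,0,0,0,0],
)

```text
time: 49.65
tool_pos: [518.3, -3.8, 129.8]
tcp_rot: [3.141, 0.001, -0.393]
contact_force: [1.1, -0.1, 0.2]
grip_width: 39.8
finger_force: 0.0
```

>>> arm_command(
  gripper=[40,5,5,5,5],
  dp=[
    [0,0,0.4],
    [0,0,0],
    [0,0,0],
    [0,0,0],
    [0,0,0],
  ],
  twist=[0,0,0,0,0],
)

```text
time: 50.28
tool_pos: [518.6, -5.5, 121.7]
tcp_rot: [3.139, -0.001, -0.393]
contact_force: [-3.0, -8.9, 2.3]
grip_width: 16.2
finger_force: 30.0
```

>>> arm_command(
  gripper=[5,5,5,5,5],
  dp=[
    [0,0,0],
    [0,0,0],
    [0,0,0],
    [0,0,0],
    [0,0,0],
  ],
  twist=[-0.4,-0.6,-0.8,-0.8,-0.8],
)

```text
time: 50.9
tool_pos: [518.5, -5.7, 121.7]
tcp_rot: [3.139, -0.0, -0.094]
contact_force: [-2.6, -9.6, 1.5]
grip_width: 15.9
finger_force: 30.0
```

>>> arm_command(
  gripper=[5,5,5,5,5],
  dp=[
    [0,0,0],
    [0,0,0],
    [0,0,0],
    [0,0,0],
    [0,0,0],
  ],
  twist=[-0.8,-0.8,-0.8,-0.8,-0.8],
)

```text
time: 51.52
tool_pos: [518.6, -6.0, 121.7]
tcp_rot: [3.138, 0.001, 0.255]
contact_force: [-4.1, -10.3, 1.4]
grip_width: 16.0
finger_force: 30.0
```

>>> arm_command(
  gripper=[5,5,5,5,5],
  dp=[
    [0,0,0],
    [0,0,0],
    [0,0,0],
    [0,0,0],
    [0,0,0],
  ],
  twist=[-0.8,-0.8,-0.8,-0.8,-0.8],
)

```text
time: 52.15
tool_pos: [518.7, -6.2, 121.7]
tcp_rot: [3.138, 0.002, 0.604]
contact_force: [-3.0, -13.2, 1.0]
grip_width: 15.7
finger_force: 30.0
```

>>> arm_command(
  gripper=[5,5,5,5,5],
  dp=[
    [0,0,0],
    [0,0,0],
    [0,0,0],
    [0,0,0],
    [0,0,0],
  ],
  twist=[-0.8,-0.8,-0.8,-0.8,-0.8],
)

```text
time: 52.78
tool_pos: [518.9, -6.4, 121.7]
tcp_rot: [3.139, 0.003, 0.953]
contact_force: [-1.4, -12.4, 1.6]
grip_width: 15.9
finger_force: 30.0
```

>>> arm_command(
  gripper=[5,5,5,5,5],
  dp=[
    [0,0,0],
    [0,0,0],
    [0,0,0],
    [0,0,0],
    [0,0,0],
  ],
  twist=[-0.8,-0.8,-0.8,-0.8,-0.8],
)

```text
time: 53.4
tool_pos: [519.1, -6.5, 121.7]
tcp_rot: [3.139, 0.004, 1.302]
contact_force: [-1.2, -11.8, -1.0]
grip_width: 15.9
finger_force: 30.0
```

>>> arm_command(
  gripper=[5,5,5,5,5],
  dp=[
    [0,0,0],
    [0,0,0],
    [0,0,0],
    [0,0,0],
    [0,0,0],
  ],
  twist=[-0.8,-0.8,-0.8,-0.8,-0.8],
)

```text
time: 54.02
tool_pos: [519.4, -6.5, 121.7]
tcp_rot: [3.14, 0.004, 1.651]
contact_force: [0.2, -13.1, -0.2]
grip_width: 15.9
finger_force: 30.0
```

>>> arm_command(
  gripper=[5,5,5,5,5],
  dp=[
    [0,0,0],
    [0,0,0],
    [0,0,0],
    [0,0,0],
    [0,0,0],
  ],
  twist=[-0.4,-0.1,0,0,0],
)

```text
time: 54.65
tool_pos: [519.4, -6.5, 121.7]
tcp_rot: [3.14, 0.004, 1.693]
contact_force: [0.3, -10.7, -0.4]
grip_width: 15.8
finger_force: 30.0
```

```bash
python3 - <<'E'
from h import *
st()
print(marks(snap('side','s13'),'side'));print(marks(snap('top','t13')))
E
```

```text
t 54.65 pos [519.4  -6.5 121.7] rot [179.9   0.2  97. ] q [-0.16  0.44  1.69 -0.    1.01 -0.28] F [  0.3 -10.7  -0.4] w 15.8 g 30.0
[(217.12, 2.5, 165), (222.48, 2.25, 152), (276.41, 3.5, 200), (335.96, 3.5, 165), (343.59, 7.75, 161), (349.38, 2.0, 134)]
[(37.33, 27.0, 177), (107.75, 9.0, 136), (219.47, 11.25, 190), (229.74, 3.25, 133), (250.75, 2.25, 133), (277.17, 7.5, 211), (284.25, 2.25, 131), (294.39, 11.5, 133), (303.5, 1.75, 131), (308.5, 2.25, 133), (319.27, 6.25, 133), (326.84, 4.5, 131), (348.79, 6.75, 154)]
```

Medium mark is about 96.5–97°, at the pointer. Release, then press.

>>> arm_command(
  gripper=[40,40,40,40,40],
  dp=[
    [0,0,0],
    [0,0,0],
    [0,0,-0.5],
    [0,0,-1],
    [0,0,-1],
  ],
  twist=[0,0,0,0,0],
)

```text
time: 55.38
tool_pos: [518.9, -3.5, 185.0]
tcp_rot: [3.141, -0.0, 1.693]
contact_force: [0.8, -0.3, -1.0]
grip_width: 39.8
finger_force: 0.0
```

>>> arm_command(
  gripper=[0,0,0,0,0],
  dp=[
    [0,0,-1],
    [0,0,-1],
    [0,0,-0.5],
    [0,0,0],
    [0,0,0],
  ],
  twist=[0,0,0,0,0],
)

```text
time: 56.0
tool_pos: [518.3, -3.7, 245.1]
tcp_rot: [-3.14, -0.001, 1.693]
contact_force: [0.1, -0.7, 0.2]
grip_width: 0.8
finger_force: 0.0
```

```bash
python3 - <<'E'
from h import *
st(); go([497.5,180.5,209],None)
print(marks(snap('side','s14'),'side'))
E
```

```text
t 56.00 pos [518.3  -3.7 245.1] rot [-179.9   -0.    97. ] q [-0.16  0.32  1.51  0.    1.32 -0.28] F [ 0.1 -0.7  0.2] w 0.8 g 0.0
[497.5 180.5 209. ] dp [7.41 0.08 1.45]
[(77.21, 5.5, 192), (87.27, 4.75, 198), (94.38, 1.0, 131), (97.0, 1.25, 132), (102.76, 2.25, 138), (217.22, 2.25, 164), (222.48, 2.25, 152), (276.42, 3.5, 200), (335.96, 3.5, 165), (343.49, 7.5, 161)]
```

>>> arm_command(
  gripper=[0,0,0,0,0],
  dp=[
    [1,0.08,0],
    [1,0,0],
    [1,0,0],
    [1,0,0],
    [1,0,0],
  ],
  twist=[0,0,0,0,0],
)

```text
time: 56.68
tool_pos: [505.0, 121.3, 245.0]
tcp_rot: [-3.14, -0.0, 1.693]
contact_force: [0.2, -0.1, 0.7]
grip_width: 0.3
finger_force: 0.0
```

>>> arm_command(
  gripper=[0,0,0,0,0],
  dp=[
    [1,0,0],
    [1,0,0],
    [0.41,0,0.45],
    [0,0,0.5],
    [0,0,0.5],
  ],
  twist=[0,0,0,0,0],
)

```text
time: 57.3
tool_pos: [497.9, 179.5, 208.2]
tcp_rot: [-3.14, 0.0, 1.692]
contact_force: [-0.4, -0.8, -1.0]
grip_width: 0.6
finger_force: 0.0
```

>>> arm_command(
  gripper=[0,0,0,0,0],
  dp=[
    [0,0,0.2],
    [0,0,0.2],
    [0,0,0.2],
    [0,0,0.1],
    [0,0,0.06],
  ],
  twist=[0,0,0,0,0],
)

```text
time: 57.92
tool_pos: [498.4, 179.8, 193.9]
tcp_rot: [3.139, 0.001, 1.693]
contact_force: [-10.4, -5.8, 28.9]
grip_width: 0.1
finger_force: 14.8
```

>>> arm_command(
  gripper=[0,0,0,0,0],
  dp=[
    [0,0,0.04],
    [0,0,0],
    [0,0,0],
    [0,0,0],
    [0,0,0],
  ],
  twist=[0,0,0,0,0],
)

```text
time: 58.55
tool_pos: [498.5, 179.8, 193.9]
tcp_rot: [3.138, 0.001, 1.693]
contact_force: [-11.7, -5.7, 28.8]
grip_width: 0.7
finger_force: 14.4
```

Second press done: 193.9 mm, 29 N. Back to the handle with another half turn of the wrist.

>>> arm_command(
  gripper=[0,0,0,0,0],
  dp=[
    [0,0,-0.7],
    [0,0,-1],
    [0,0,-0.6],
    [-1,0,0],
    [-1,0,0],
  ],
  twist=[0,0,0,0,0],
)

```text
time: 59.18
tool_pos: [504.3, 130.4, 247.1]
tcp_rot: [3.141, -0.0, 1.694]
contact_force: [-0.1, 0.1, -0.2]
grip_width: 0.9
finger_force: 0.0
```

>>> arm_command(
  gripper=[0,0,40,40,40],
  dp=[
    [-1,0,0],
    [-1,0,0],
    [-1,0,0],
    [-1,0,0],
    [-1,0,0],
  ],
  twist=[0,0,0,0,0],
)

```text
time: 59.8
tool_pos: [519.6, 5.9, 246.9]
tcp_rot: [3.142, -0.0, 1.693]
contact_force: [0.7, -0.6, -0.6]
grip_width: 25.8
finger_force: 0.0
```

>>> arm_command(
  gripper=[40,40,40,40,40],
  dp=[
    [-0.46,0,0],
    [0,0,0],
    [0,0,0],
    [0,0,0],
    [0,0,0],
  ],
  twist=[0,1,1,1,1],
)

```text
time: 60.42
tool_pos: [520.9, -4.3, 247.1]
tcp_rot: [-3.141, -0.0, 1.341]
contact_force: [0.2, -0.9, 0.1]
grip_width: 40.3
finger_force: 0.0
```

>>> arm_command(
  gripper=[40,40,40,40,40],
  dp=[
    [0,0,0],
    [0,0,0],
    [0,0,0],
    [0,0,0],
    [0,0,0],
  ],
  twist=[1,1,1,1,1],
)

```text
time: 61.05
tool_pos: [520.9, -4.2, 247.0]
tcp_rot: [-3.141, -0.0, 0.905]
contact_force: [0.7, -0.3, 0.1]
grip_width: 39.6
finger_force: 0.0
```

>>> arm_command(
  gripper=[40,40,40,40,40],
  dp=[
    [0,0,0],
    [0,0,0],
    [0,0,0],
    [0,0,0],
    [0,0,0],
  ],
  twist=[1,1,1,1,1],
)

```text
time: 61.68
tool_pos: [520.9, -4.2, 247.0]
tcp_rot: [-3.141, -0.0, 0.469]
contact_force: [0.6, 0.2, 0.7]
grip_width: 40.2
finger_force: 0.0
```

>>> arm_command(
  gripper=[40,40,40,40,40],
  dp=[
    [0,0,0],
    [0,0,0],
    [0,0,0],
    [0,0,0],
    [0,0,0],
  ],
  twist=[1,1,1,1,1],
)

```text
time: 62.3
tool_pos: [520.9, -4.2, 247.0]
tcp_rot: [-3.141, 0.0, 0.032]
contact_force: [-0.2, 0.2, 0.7]
grip_width: 40.0
finger_force: 0.0
```

>>> arm_command(
  gripper=[40,40,40,40,40],
  dp=[
    [0,0,0],
    [0,0,0],
    [0,0,0],
    [0,0,0],
    [0,0,0],
  ],
  twist=[1,1,1,1,1],
)

```text
time: 62.92
tool_pos: [520.9, -4.2, 247.0]
tcp_rot: [-3.141, 0.0, -0.404]
contact_force: [0.0, -0.2, 0.2]
grip_width: 40.2
finger_force: 0.0
```

>>> arm_command(
  gripper=[40,40,40,40,40],
  dp=[
    [0,0,0],
    [0,0,0],
    [0,0,0],
    [0,0,0],
    [0,0,0],
  ],
  twist=[1,1,1,1,1],
)

```text
time: 63.55
tool_pos: [520.9, -4.2, 247.0]
tcp_rot: [-3.141, 0.0, -0.84]
contact_force: [-0.4, 0.9, -0.0]
grip_width: 40.2
finger_force: 0.0
```

>>> arm_command(
  gripper=[40,40,40,40,40],
  dp=[
    [0,0,0],
    [0,0,0],
    [0,0,0],
    [0,0,0],
    [0,0,0],
  ],
  twist=[1,1,1,1,1],
)

```text
time: 64.18
tool_pos: [520.9, -4.3, 247.0]
tcp_rot: [-3.142, 0.0, -1.276]
contact_force: [-0.1, -0.4, -0.1]
grip_width: 39.9
finger_force: 0.0
```

>>> arm_command(
  gripper=[40,40,40,40,40],
  dp=[
    [0,0,0],
    [0,0,0],
    [0,0,0],
    [0,0,0],
    [0,0,0],
  ],
  twist=[1,1,0,0,0],
)

```text
time: 64.8
tool_pos: [520.9, -4.7, 247.2]
tcp_rot: [-3.142, 0.0, -1.448]
contact_force: [0.2, 0.3, -1.1]
grip_width: 39.8
finger_force: 0.0
```

```bash
python3 - <<'E'
from h import *
st(); go([519,-5.5,121],7)
print(marks(snap('side','s15'),'side'))
E
```

```text
t 64.80 pos [520.9  -4.7 247.2] rot [-180.     0.   -82.9] q [-0.16  0.32  1.5   0.    1.32  2.86] F [ 0.2  0.3 -1.1] w 39.8 g 0.0
[519.   -5.5 121. ] dp [0.02 0.08 5.05] twist 0.01
[(77.21, 5.5, 192), (87.27, 4.75, 198), (94.5, 1.25, 132), (96.88, 1.5, 133), (102.77, 2.25, 138), (217.22, 2.25, 164), (222.48, 2.25, 152), (276.42, 3.5, 200), (335.97, 3.5, 165), (343.44, 7.5, 160)]
```

>>> arm_command(
  gripper=[40,40,40,40,40],
  dp=[
    [0.02,0.08,1],
    [0,0,1],
    [0,0,1],
    [0,0,1],
    [0,0,0.6],
  ],
  twist=[0,0,0,0,0],
)

```text
time: 65.47
tool_pos: [518.6, -5.5, 131.1]
tcp_rot: [3.14, 0.0, -1.448]
contact_force: [0.8, 1.2, -0.4]
grip_width: 40.1
finger_force: 0.0
```

>>> arm_command(
  gripper=[40,5,5,5,5],
  dp=[
    [0,0,0.42],
    [0,0,0],
    [0,0,0],
    [0,0,0],
    [0,0,0],
  ],
  twist=[0,0,0,0,0],
)

```text
time: 66.1
tool_pos: [519.2, -5.6, 122.4]
tcp_rot: [-3.141, -0.0, -1.449]
contact_force: [-0.7, 0.6, 4.9]
grip_width: 15.9
finger_force: 30.0
```

>>> arm_command(
  gripper=[5,5,5,5,5],
  dp=[
    [0,0,0],
    [0,0,0],
    [0,0,0],
    [0,0,0],
    [0,0,0],
  ],
  twist=[-0.4,-0.6,-0.8,-0.8,-0.8],
)

```text
time: 66.72
tool_pos: [519.2, -5.6, 122.4]
tcp_rot: [-3.141, -0.001, -1.149]
contact_force: [-1.8, -0.2, 5.6]
grip_width: 15.9
finger_force: 30.0
```

>>> arm_command(
  gripper=[5,5,5,5,5],
  dp=[
    [0,0,0],
    [0,0,0],
    [0,0,0],
    [0,0,0],
    [0,0,0],
  ],
  twist=[-0.8,-0.8,-0.8,-0.8,-0.8],
)

```text
time: 67.35
tool_pos: [519.1, -5.7, 122.4]
tcp_rot: [-3.141, -0.001, -0.8]
contact_force: [-2.5, -0.1, 6.5]
grip_width: 15.5
finger_force: 30.0
```

>>> arm_command(
  gripper=[5,5,5,5,5],
  dp=[
    [0,0,0],
    [0,0,0],
    [0,0,0],
    [0,0,0],
    [0,0,0],
  ],
  twist=[-0.8,-0.8,-0.8,-0.8,-0.8],
)

```text
time: 67.97
tool_pos: [519.1, -5.7, 122.4]
tcp_rot: [-3.141, -0.001, -0.451]
contact_force: [-2.3, -1.2, 6.3]
grip_width: 15.9
finger_force: 30.0
```

>>> arm_command(
  gripper=[5,5,5,5,5],
  dp=[
    [0,0,0],
    [0,0,0],
    [0,0,0],
    [0,0,0],
    [0,0,0],
  ],
  twist=[-0.8,-0.8,-0.8,-0.8,-0.8],
)

```text
time: 68.6
tool_pos: [519.1, -5.8, 122.4]
tcp_rot: [3.141, -0.001, -0.102]
contact_force: [-1.8, -0.7, 5.3]
grip_width: 15.8
finger_force: 30.0
```

>>> arm_command(
  gripper=[5,5,5,5,5],
  dp=[
    [0,0,0],
    [0,0,0],
    [0,0,0],
    [0,0,0],
    [0,0,0],
  ],
  twist=[-0.8,-0.8,-0.8,-0.8,-0.8],
)

```text
time: 69.22
tool_pos: [519.1, -5.8, 122.4]
tcp_rot: [3.141, -0.001, 0.247]
contact_force: [-2.8, -1.5, 5.3]
grip_width: 15.5
finger_force: 30.0
```

>>> arm_command(
  gripper=[5,5,5,5,5],
  dp=[
    [0,0,0],
    [0,0,0],
    [0,0,0],
    [0,0,0],
    [0,0,0],
  ],
  twist=[-0.8,-0.8,-0.8,-0.8,-0.8],
)

```text
time: 69.85
tool_pos: [519.2, -5.9, 122.4]
tcp_rot: [3.141, -0.0, 0.596]
contact_force: [-1.2, -1.1, 6.5]
grip_width: 15.7
finger_force: 30.0
```

>>> arm_command(
  gripper=[5,5,5,5,5],
  dp=[
    [0,0,0],
    [0,0,0],
    [0,0,0],
    [0,0,0],
    [0,0,0],
  ],
  twist=[-0.4,-0.2,0,0,0],
)

```text
time: 70.47
tool_pos: [519.2, -5.9, 122.4]
tcp_rot: [3.141, -0.0, 0.647]
contact_force: [-2.4, -1.8, 6.3]
grip_width: 15.5
finger_force: 30.0
```

```bash
python3 - <<'E'
from h import *
st()
print(marks(snap('side','s16'),'side'));print(marks(snap('top','t16')))
E
```

```text
t 70.47 pos [519.2  -5.9 122.4] rot [179.9  -0.   37.1] q [-0.16  0.44  1.69 -0.    1.01  0.77] F [-2.4 -1.8  6.3] w 15.5 g 30.0
[(103.35, 2.5, 141), (111.01, 2.25, 137), (217.44, 2.75, 183), (222.58, 2.5, 157), (226.52, 2.25, 152), (336.32, 3.75, 176), (345.8, 15.75, 181)]
[(36.63, 27.75, 178), (107.75, 9.5, 137), (221.51, 15.0, 197), (230.25, 1.25, 130), (245.26, 1.75, 132), (257.38, 2.0, 131), (270.79, 12.0, 133), (288.92, 19.0, 134), (300.5, 0.75, 130), (308.34, 10.5, 135), (320.38, 0.5, 130), (328.45, 11.25, 136)]
```

>>> arm_command(
  gripper=[40,40,40,40,40],
  dp=[
    [0,0,0],
    [0,0,0],
    [0,0,-0.5],
    [0,0,-1],
    [0,0,-1],
  ],
  twist=[0,0,0,0,0],
)

```text
time: 71.2
tool_pos: [519.1, -5.5, 185.6]
tcp_rot: [3.141, -0.0, 0.646]
contact_force: [0.5, -0.5, 0.5]
grip_width: 40.1
finger_force: 0.0
```

>>> arm_command(
  gripper=[0,0,0,0,0],
  dp=[
    [0,0,-1],
    [0,0,-1],
    [0,0,-0.5],
    [0,0,0],
    [0,0,0],
  ],
  twist=[0,0,0,0,0],
)

```text
time: 71.82
tool_pos: [518.5, -5.5, 245.8]
tcp_rot: [-3.14, 0.001, 0.646]
contact_force: [0.2, -0.8, -0.1]
grip_width: 0.2
finger_force: 0.0
```

```bash
python3 - <<'E'
from h import *
st(); go([497.5,180.5,209],None)
print(marks(snap('side','s17'),'side'))
E
```

```text
t 71.83 pos [518.5  -5.5 245.8] rot [-1.799e+02  1.000e-01  3.700e+01] q [-0.16  0.32  1.51  0.    1.32  0.77] F [ 0.2 -0.8 -0.1] w 0.2 g 0.0
[497.5 180.5 209. ] dp [ 3.81 -6.44  1.47]
[(36.77, 3.25, 186), (77.04, 4.5, 173), (87.76, 4.75, 202), (103.36, 2.5, 141), (111.0, 2.25, 137), (217.53, 2.25, 165), (222.58, 2.5, 157), (226.52, 2.25, 152), (336.39, 3.0, 163), (341.54, 4.25, 175), (349.59, 9.75, 150)]
```

>>> arm_command(
  gripper=[0,0,0,0,0],
  dp=[
    [0.55,-0.92,0],
    [0.55,-0.92,0],
    [0.55,-0.92,0],
    [0.55,-0.92,0],
    [0.55,-0.92,0],
  ],
  twist=[0,0,0,0,0],
)

```text
time: 72.5
tool_pos: [504.1, 128.5, 245.7]
tcp_rot: [-3.141, 0.002, 0.646]
contact_force: [-0.1, 0.5, 0.1]
grip_width: 0.5
finger_force: 0.0
```

>>> arm_command(
  gripper=[0,0,0,0,0],
  dp=[
    [0.55,-0.92,0],
    [0.51,-0.92,0],
    [0,0,0.47],
    [0,0,0.5],
    [0,0,0.5],
  ],
  twist=[0,0,0,0,0],
)

```text
time: 73.12
tool_pos: [497.9, 179.4, 208.5]
tcp_rot: [-3.141, 0.001, 0.645]
contact_force: [-0.6, 0.2, 0.3]
grip_width: 0.3
finger_force: 0.0
```

>>> arm_command(
  gripper=[0,0,0,0,0],
  dp=[
    [0,0,0.2],
    [0,0,0.2],
    [0,0,0.2],
    [0,0,0.1],
    [0,0,0.06],
  ],
  twist=[0,0,0,0,0],
)

```text
time: 73.75
tool_pos: [498.4, 180.0, 193.9]
tcp_rot: [3.14, -0.002, 0.646]
contact_force: [-9.6, -5.3, 27.9]
grip_width: 0.4
finger_force: 14.0
```

>>> arm_command(
  gripper=[0,0,0,0,0],
  dp=[
    [0,0,0.04],
    [0,0,0],
    [0,0,0],
    [0,0,0],
    [0,0,0],
  ],
  twist=[0,0,0,0,0],
)

```text
time: 74.38
tool_pos: [498.4, 180.0, 193.9]
tcp_rot: [3.139, -0.003, 0.646]
contact_force: [-10.3, -5.4, 27.7]
grip_width: 0.4
finger_force: 13.6
```

Third press done: 193.9 mm, 28 N. Now turning the table to home.

>>> arm_command(
  gripper=[0,0,0,0,0],
  dp=[
    [0,0,-0.7],
    [0,0,-1],
    [0,0,-0.6],
    [-0.55,0.92,0],
    [-0.55,0.92,0],
  ],
  twist=[0,0,0,0,0],
)

```text
time: 75.0
tool_pos: [504.0, 126.8, 247.4]
tcp_rot: [3.142, -0.001, 0.647]
contact_force: [-0.8, -0.2, 0.2]
grip_width: 0.7
finger_force: 0.0
```

>>> arm_command(
  gripper=[0,0,40,40,40],
  dp=[
    [-0.55,0.92,0],
    [-0.55,0.92,0],
    [-0.55,0.92,0],
    [-0.55,0.92,0],
    [-0.51,0.92,0],
  ],
  twist=[0,0,0,0,0],
)

```text
time: 75.62
tool_pos: [519.1, -6.3, 247.2]
tcp_rot: [-3.141, -0.0, 0.646]
contact_force: [0.5, 0.3, 0.5]
grip_width: 25.7
finger_force: 0.0
```

>>> arm_command(
  gripper=[40,40,40,40,40],
  dp=[
    [0,0,0],
    [0,0,0],
    [0,0,0.5],
    [0,0,0.5],
    [0,0,0.5],
  ],
  twist=[0,0,0,0,0],
)

```text
time: 76.25
tool_pos: [518.6, -5.1, 208.6]
tcp_rot: [-3.141, 0.001, 0.646]
contact_force: [-0.2, -0.0, 0.8]
grip_width: 39.7
finger_force: 0.0
```

```bash
python3 - <<'E'
from h import *
st(); go([519,-6,122],127)
E
```

```text
t 76.25 pos [518.6  -5.1 208.6] rot [-180.    0.   37.] q [-0.16  0.35  1.57  0.    1.23  0.77] F [-0.2 -0.   0.8] w 39.7 g 0.0
[519  -6 122] dp [-0.01  0.04  3.47] twist 0.01
```

>>> arm_command(
  gripper=[40,40,40,40,40],
  dp=[
    [0,0.03,1],
    [0,0,1],
    [0,0,1],
    [0,0,0.47],
    [0,0,0],
  ],
  twist=[0,0,0,0,0],
)

```text
time: 76.88
tool_pos: [519.0, -6.0, 122.5]
tcp_rot: [-3.14, 0.001, 0.646]
contact_force: [0.1, 0.4, 0.9]
grip_width: 40.2
finger_force: 0.0
```

>>> arm_command(
  gripper=[5,5,5,5,5],
  dp=[
    [0,0,0],
    [0,0,0],
    [0,0,0],
    [0,0,0],
    [0,0,0],
  ],
  twist=[0,0,0,0,0],
)

```text
time: 77.5
tool_pos: [519.4, -5.7, 123.9]
tcp_rot: [-3.141, -0.001, 0.646]
contact_force: [-2.0, 2.2, 5.5]
grip_width: 15.5
finger_force: 30.0
```

>>> arm_command(
  gripper=[5,5,5,5,5],
  dp=[
    [0,0,0],
    [0,0,0],
    [0,0,0],
    [0,0,0],
    [0,0,0],
  ],
  twist=[-0.4,-0.6,-0.8,-0.8,-0.8],
)

```text
time: 78.12
tool_pos: [519.4, -5.7, 123.8]
tcp_rot: [-3.141, -0.001, 0.944]
contact_force: [-2.2, 3.1, 5.8]
grip_width: 15.6
finger_force: 30.0
```

>>> arm_command(
  gripper=[5,5,5,5,5],
  dp=[
    [0,0,0],
    [0,0,0],
    [0,0,0],
    [0,0,0],
    [0,0,0],
  ],
  twist=[-0.8,-0.8,-0.8,-0.8,-0.8],
)

```text
time: 78.75
tool_pos: [519.3, -5.6, 123.8]
tcp_rot: [3.142, -0.001, 1.294]
contact_force: [-2.8, 3.2, 5.9]
grip_width: 15.8
finger_force: 30.0
```

>>> arm_command(
  gripper=[5,5,5,5,5],
  dp=[
    [0,0,0],
    [0,0,0],
    [0,0,0],
    [0,0,0],
    [0,0,0],
  ],
  twist=[-0.8,-0.8,-0.8,-0.8,-0.8],
)

```text
time: 79.38
tool_pos: [519.3, -5.6, 123.8]
tcp_rot: [3.141, -0.001, 1.643]
contact_force: [-3.1, 3.4, 5.8]
grip_width: 15.6
finger_force: 30.0
```

>>> arm_command(
  gripper=[5,5,5,5,5],
  dp=[
    [0,0,0],
    [0,0,0],
    [0,0,0],
    [0,0,0],
    [0,0,0],
  ],
  twist=[-0.4,-0.15,0,0,0],
)

```text
time: 80.0
tool_pos: [519.3, -5.6, 123.8]
tcp_rot: [3.141, -0.001, 1.689]
contact_force: [-2.3, 3.6, 6.7]
grip_width: 15.6
finger_force: 30.0
```

```bash
python3 - <<'E'
from h import *
st()
print(marks(snap('side','s18'),'side'));print(marks(snap('top','t18')))
E
```

```text
t 80.00 pos [519.3  -5.6 123.8] rot [180.   -0.   96.8] q [-0.16  0.44  1.69  0.    1.02 -0.28] F [-2.3  3.6  6.7] w 15.6 g 30.0
[(28.69, 5.25, 162), (166.73, 1.25, 137), (276.4, 3.0, 181), (281.38, 2.5, 155), (285.52, 2.25, 148)]
[(36.49, 27.5, 179), (107.76, 9.0, 136), (219.0, 1.75, 132), (227.68, 8.5, 134), (234.88, 2.0, 132), (250.99, 2.75, 134), (281.41, 15.0, 194), (298.37, 1.0, 130), (326.36, 2.5, 131)]
```

Home mark is set: the medium mark opposite it reads 276.4°, so home is about 96.4–97°. Releasing the handle and locating the bores for unloading.

>>> arm_command(
  gripper=[40,40,40,40,40],
  dp=[
    [0,0,0],
    [0,0,0],
    [0,0,-0.5],
    [0,0,-1],
    [0,0,-1],
  ],
  twist=[0,0,0,0,0],
)

```text
time: 80.72
tool_pos: [519.6, -6.3, 187.1]
tcp_rot: [3.141, 0.0, 1.688]
contact_force: [0.5, 0.8, -0.3]
grip_width: 39.6
finger_force: 0.0
```

>>> arm_command(
  gripper=[46,46,46,46,46],
  dp=[
    [0,0,-1],
    [0,0,-0.5],
    [0,0,0],
    [0,0,0],
    [0,0,0],
  ],
  twist=[-1,-1,-1,-1,-1],
)

```text
time: 81.35
tool_pos: [519.5, -6.3, 224.1]
tcp_rot: [3.141, 0.001, 2.128]
contact_force: [-0.1, -0.8, 0.0]
grip_width: 45.9
finger_force: 0.0
```

>>> arm_command(
  gripper=[50,50,50,50,50],
  dp=[
    [0,0,0],
    [0,0,0],
    [0,0,0],
    [0,0,0],
    [0,0,0],
  ],
  twist=[-1,0,0,0,0],
)

```text
time: 81.98
tool_pos: [519.4, -6.1, 223.2]
tcp_rot: [3.142, -0.0, 2.212]
contact_force: [-0.3, -0.6, -0.1]
grip_width: 49.8
finger_force: 0.0
```

```bash
cat >> h.py <<'E'
def bore(im,P,n='side',h=9):
    u,v=w2px(n,P)[0].round().astype(int); s=im[v-h:v+h+1,u-h:u+h+1].astype(np.float32)
    b=((s[...,2]-s[...,0]>45)&(s.max(2)<250)).astype(np.uint8)
    k,l,st_,c=cv2.connectedComponentsWithStats(b)
    return [(px2w(n,c[i]+[u-h,v-h],P[2])[0].round(1).tolist(),int(st_[i,4])) for i in range(1,k) if st_[i,4]>4]
E
python3 - <<'E'
from h import *
st(); go([584.5,44.1,160],36.8)
s=snap('side','s19');t=snap('top','t19');print(marks(s,'side'))
for P in([584.5,44.1,130],[528.5,-86.4,130],[443.4,27.3,130]): print(P,bore(s,P),bore(t,P,'top'))
E
```

```text
t 81.97 pos [519.4  -6.1 223.2] rot [180.   -0.  126.7] q [-0.16  0.33  1.54  0.    1.26 -0.8 ] F [-0.3 -0.6 -0.1] w 49.8 g 0.0
[584.5  44.1 160. ] dp [0.05 3.29 2.53] twist -0.01
[(35.07, 16.0, 189), (51.25, 4.5, 183), (97.01, 1.75, 143), (276.41, 3.0, 182), (281.38, 2.5, 155), (285.51, 2.25, 148)]
[584.5, 44.1, 130] [([602.5, 57.0, 130.0], 116), ([582.3, 45.7, 130.0], 21)] []
[528.5, -86.4, 130] [([526.3, -86.9, 130.0], 22)] [([527.7, -85.0, 130.0], 37)]
[443.4, 27.3, 130] [] []
```

>>> arm_command(
  gripper=[56,56,56,56,56],
  dp=[
    [0.08,1,0],
    [0.05,1,0],
    [0,1,0],
    [0,0.3,0.3],
    [0,0,0.8],
  ],
  twist=[0,0,0,0,0],
)

```text
time: 82.7
tool_pos: [584.0, 45.9, 195.5]
tcp_rot: [3.141, 0.001, 2.213]
contact_force: [-0.3, 0.1, -0.9]
grip_width: 55.5
finger_force: 0.0
```

```bash
python3 - <<'E'
from h import *
st(); go([583.5,46,104],36.8)
s=snap('side','s20');t=snap('top','t20')
for P in([584.5,44.1,130],[443.4,27.3,130]): print(P,bore(s,P),bore(t,P,'top'))
E
```

```text
t 82.70 pos [584.   45.9 195.5] rot [1.799e+02 1.000e-01 1.268e+02] q [-0.05  0.48  1.4  -0.    1.26 -0.69] F [-0.3  0.1 -0.9] w 55.5 g 0.0
[583.5  46.  104. ] dp [ 0.02 -0.02  3.66] twist -0.00
[584.5, 44.1, 130] [([598.4, 60.5, 130.0], 142), ([575.4, 47.7, 130.0], 5)] []
[443.4, 27.3, 130] [([441.6, 27.3, 130.0], 22)] [([442.5, 30.3, 130.0], 45)]
```

Small is at (442,29), medium at (527,-86). Descending on the large one.

>>> arm_command(
  gripper=[56,56,56,56,56],
  dp=[
    [0,0,1],
    [0,0,1],
    [0,0,0.9],
    [0,0,0.5],
    [0,0,0.26],
  ],
  twist=[0,0,0,0,0],
)

```text
time: 83.42
tool_pos: [583.5, 45.6, 104.1]
tcp_rot: [-3.142, -0.0, 2.212]
contact_force: [0.1, -0.6, -0.2]
grip_width: 55.7
finger_force: 0.0
```

>>> arm_command(
  gripper=[20,20,20,20,20],
  dp=[
    [0,0,0],
    [0,0,0],
    [0,0,0],
    [0,0,0],
    [0,0,0],
  ],
  twist=[0,0,0,0,0],
)

```text
time: 84.05
tool_pos: [584.0, 45.8, 105.0]
tcp_rot: [3.141, 0.001, 2.212]
contact_force: [-1.0, -0.9, 5.1]
grip_width: 32.9
finger_force: 30.0
```

>>> arm_command(
  gripper=[20,20,20,20,20],
  dp=[
    [0,0,-0.2],
    [0,0,-0.5],
    [0,0,-0.8],
    [0,0,-0.7],
    [0,0,0],
  ],
  twist=[0,0,0,0,0],
)

```text
time: 84.68
tool_pos: [584.4, 45.8, 160.7]
tcp_rot: [3.139, 0.002, 2.212]
contact_force: [0.1, -0.1, -4.4]
grip_width: 33.3
finger_force: 30.0
```

```bash
python3 - <<'E'
from h import *
st(); go([592,338,160],0); print(marks(snap('side','s21'),'side'))
E
```

```text
t 84.67 pos [584.4  45.8 160.7] rot [1.799e+02 1.000e-01 1.267e+02] q [-0.05  0.51  1.45  0.    1.18 -0.69] F [ 0.1 -0.1 -4.4] w 33.3 g 30.0
[592 338 160] dp [9.18 7.24 0.03] twist 7.35
[(29.17, 3.5, 178), (97.01, 1.75, 143), (157.48, 2.25, 158), (166.74, 1.25, 136), (276.41, 3.0, 181), (281.38, 2.5, 154), (285.52, 2.25, 148)]
```

>>> arm_command(
  gripper=[20,20,20,20,20],
  dp=[
    [0.9,0.71,0],
    [0.92,0.72,0],
    [0.92,0.73,0],
    [0.92,0.73,0],
    [0.92,0.73,0],
  ],
  twist=[0,0,0,0,0],
)

```text
time: 85.35
tool_pos: [586.9, 192.5, 157.8]
tcp_rot: [-3.139, -0.001, 2.212]
contact_force: [0.0, -0.5, -4.9]
grip_width: 33.5
finger_force: 30.0
```

>>> arm_command(
  gripper=[20,20,20,20,20],
  dp=[
    [0.92,0.72,0],
    [0.92,0.72,0],
    [0.92,0.73,0],
    [0.92,0.73,0],
    [0.92,0.72,0],
  ],
  twist=[0,0,0,0,0],
)

```text
time: 85.98
tool_pos: [590.6, 338.7, 157.6]
tcp_rot: [-3.139, -0.001, 2.212]
contact_force: [0.0, -0.0, -3.7]
grip_width: 33.3
finger_force: 30.0
```

>>> arm_command(
  gripper=[20,20,20,20,20],
  dp=[
    [0,0,0.7],
    [0,0,0.8],
    [0,0,0.8],
    [0,0,0.5],
    [0,0,0.3],
  ],
  twist=[1,1,1,1,1],
)

```text
time: 86.6
tool_pos: [590.1, 337.5, 79.1]
tcp_rot: [-3.138, 0.001, 1.773]
contact_force: [0.3, 0.5, -4.7]
grip_width: 33.2
finger_force: 30.0
```

>>> arm_command(
  gripper=[20,20,20,20,20],
  dp=[
    [0,0,0],
    [0,0,0],
    [0,0,0],
    [0,0,0],
    [0,0,0],
  ],
  twist=[1,1,0.35,0,0],
)

```text
time: 87.22
tool_pos: [591.2, 338.0, 81.5]
tcp_rot: [-3.141, 0.0, 1.572]
contact_force: [0.1, 0.7, -3.9]
grip_width: 33.5
finger_force: 30.0
```

```bash
python3 - <<'E'
from h import *
st(); go([592,338,39],0); t=snap('top','t22'); s=snap('side','s22')
a=cv2.resize(t[140:320,100:220],None,fx=3.3,fy=3.3,interpolation=cv2.INTER_CUBIC);b=cv2.resize(s[110:230,170:320],(400,320),interpolation=cv2.INTER_CUBIC)
c=np.zeros((a.shape[0],a.shape[1]+400,3),np.uint8);c[:,:a.shape[1]]=a;c[:320,a.shape[1]:]=b;cv2.imwrite('pics/p22.png',c);print(c.shape)
E
```

```text
t 87.22 pos [591.2 338.   81.5] rot [-180.     0.    90.1] q [0.41 0.75 1.22 0.   1.17 0.41] F [ 0.1  0.7 -3.9] w 33.5 g 30.0
[592 338  39] dp [0.   0.03 1.7 ] twist 0.01
(594, 796, 3)
```

>>> arm_command(
  gripper=[20,20,20,20,20],
  dp=[
    [0,0,0.6],
    [0,0,0.6],
    [0,0,0.3],
    [0,0,0.18],
    [0,0,0],
  ],
  twist=[0,0,0,0,0],
)

```text
time: 87.95
tool_pos: [591.5, 338.1, 39.8]
tcp_rot: [3.141, -0.0, 1.571]
contact_force: [0.5, 0.5, -4.6]
grip_width: 33.4
finger_force: 30.0
```

>>> arm_command(
  gripper=[56,56,56,56,56],
  dp=[
    [0,0,0],
    [0,0,0],
    [0,0,0],
    [0,0,-0.5],
    [0,0,-1],
  ],
  twist=[0,0,0,0,0],
)

```text
time: 88.58
tool_pos: [590.8, 337.8, 77.4]
tcp_rot: [-3.14, 0.001, 1.571]
contact_force: [0.0, -0.9, 0.1]
grip_width: 56.1
finger_force: 0.0
```

>>> arm_command(
  gripper=[56,56,56,56,56],
  dp=[
    [0,0,-1],
    [0,0,-1],
    [0,0,-1],
    [0,0,-1],
    [0,0,-1],
  ],
  twist=[0,0,0,0,0],
)

```text
time: 89.2
tool_pos: [591.3, 338.0, 204.3]
tcp_rot: [3.14, -0.001, 1.571]
contact_force: [-0.3, 0.0, -0.4]
grip_width: 56.3
finger_force: 0.0
```

```bash
python3 - <<'E'
from h import *
st(); t=snap('top','t23'); s=snap('side','s23'); print(bore(s,[592,338,64]),bore(t,[592,338,64],'top'))
go([420,338,210]); go([420,30,210])
E
```

```text
t 89.20 pos [591.3 338.  204.3] rot [179.9  -0.   90. ] q [0.41 0.65 1.07 0.   1.42 0.41] F [-0.3  0.  -0.4] w 56.3 g 0.0
[([598.5, 380.0, 64.0], 45)] []
[420 338 210] dp [-0.03 -6.91 -0.18]
[420  30 210] dp [-12.35  -6.91  -0.22]
```

>>> arm_command(
  gripper=[56,56,56,56,56],
  dp=[
    [0,-1,-0.3],
    [0,-1,-0.3],
    [0,-1,0],
    [0,-1,0],
    [-0.4,-1,0],
  ],
  twist=[0,0,0,0,0],
)

```text
time: 89.92
tool_pos: [465.0, 328.1, 216.5]
tcp_rot: [-3.141, 0.0, 1.572]
contact_force: [0.0, -0.4, 0.4]
grip_width: 56.1
finger_force: 0.0
```

>>> arm_command(
  gripper=[56,56,56,56,56],
  dp=[
    [-1,-0.95,0],
    [-1,0,0],
    [-1,0,0],
    [-1,0,0],
    [-1,0,0],
  ],
  twist=[0,0,0,0,0],
)

```text
time: 90.55
tool_pos: [442.1, 202.1, 216.7]
tcp_rot: [-3.141, 0.0, 1.571]
contact_force: [0.6, 0.3, -0.1]
grip_width: 55.8
finger_force: 0.0
```

>>> arm_command(
  gripper=[56,56,56,56,56],
  dp=[
    [-1,0,0],
    [-1,0,0],
    [-1,0,0],
    [-1,0,0],
    [-1,0,0],
  ],
  twist=[0,0,0,0,0],
)

```text
time: 91.18
tool_pos: [442.1, 77.2, 216.8]
tcp_rot: [-3.141, -0.0, 1.571]
contact_force: [-0.5, -0.2, 0.7]
grip_width: 56.1
finger_force: 0.0
```

>>> arm_command(
  gripper=[56,56,56,56,56],
  dp=[
    [-1,0,0],
    [-0.96,0,0],
    [0,0,0],
    [0,0,0],
    [0,0,0],
  ],
  twist=[0,0,0,0,0],
)

```text
time: 91.8
tool_pos: [442.4, 29.7, 217.1]
tcp_rot: [-3.141, -0.0, 1.572]
contact_force: [-0.3, 0.8, 0.8]
grip_width: 55.8
finger_force: 0.0
```

```bash
python3 - <<'E'
from h import *
st(); t=snap('top','t24'); s=snap('side','s24'); print(marks(s,'side'))
print(bore(s,[592,338,64]),bore(t,[592,338,64],'top'),bore(s,[442,29,130]),bore(t,[442,29,130],'top'),bore(s,[527,-86,130]))
go([442,29,160],156.8)
E
```

```text
t 91.80 pos [442.4  29.7 217.1] rot [-180.   -0.   90.] q [-0.11  0.2   1.75  0.    1.19 -0.11] F [-0.3  0.8  0.8] w 55.8 g 0.0
[(36.6, 3.0, 174), (41.49, 2.75, 155), (97.02, 1.75, 142), (276.41, 3.0, 179), (281.38, 2.5, 153), (285.51, 2.25, 146)]
[] [([590.7, 340.3, 64.0], 37)] [] [] [([526.3, -86.9, 130.0], 22)]
[442  29 160] dp [-0.03 -0.02  2.29] twist 4.65
```

Large stands in the tray at about (591,339) and the table hasn't moved. Now the small one.

>>> arm_command(
  gripper=[56,56,56,56,56],
  dp=[
    [-0.03,-0.02,0.5],
    [0,0,0.5],
    [0,0,0.5],
    [0,0,0.5],
    [0,0,0.3],
  ],
  twist=[1,1,1,1,0.65],
)

```text
time: 92.52
tool_pos: [441.8, 28.7, 159.1]
tcp_rot: [-3.141, 0.0, 1.164]
contact_force: [0.2, -0.6, -0.3]
grip_width: 55.8
finger_force: 0.0
```

>>> arm_command(
  gripper=[56,56,56,56,56],
  dp=[
    [0,0,0.8],
    [0,0,0.8],
    [0,0,0.4],
    [0,0,0.2],
    [0,0,0],
  ],
  twist=[0,0,0,0,0],
)

```text
time: 93.15
tool_pos: [442.2, 28.3, 104.8]
tcp_rot: [3.141, -0.0, 1.165]
contact_force: [0.8, 0.4, -0.3]
grip_width: 56.0
finger_force: 0.0
```

>>> arm_command(
  gripper=[20,20,20,20,20],
  dp=[
    [0,0,0],
    [0,0,0],
    [0,0,0],
    [0,0,0],
    [0,0,0],
  ],
  twist=[0,0,0,0,0],
)

```text
time: 93.78
tool_pos: [442.4, 28.2, 105.0]
tcp_rot: [3.141, -0.0, 1.165]
contact_force: [-0.1, -0.3, 4.7]
grip_width: 33.3
finger_force: 30.0
```

>>> arm_command(
  gripper=[20,20,20,20,20],
  dp=[
    [0,0,-0.2],
    [0,0,-0.5],
    [0,0,-0.8],
    [0,0,-0.7],
    [0,0,0],
  ],
  twist=[0,0,0,0,0],
)

```text
time: 94.4
tool_pos: [442.9, 28.2, 161.1]
tcp_rot: [3.139, -0.001, 1.165]
contact_force: [1.2, -0.5, -2.3]
grip_width: 33.4
finger_force: 30.0
```

```bash
python3 - <<'E'
from h import *
st(); go([415,100,160]);go([415,338,160],0); print(marks(snap('side','s25'),'side'))
E
```

```text
t 94.40 pos [442.9  28.2 161.1] rot [ 1.798e+02 -1.000e-01  6.680e+01] q [-0.11  0.26  1.84  0.    1.04  0.3 ] F [ 1.2 -0.5 -2.3] w 33.4 g 30.0
[415 100 160] dp [ 2.2  -2.16  0.04]
[415 338 160] dp [10.95 -5.91  0.04] twist -4.65
[(36.6, 3.0, 174), (41.5, 2.75, 155), (276.41, 3.0, 179), (281.38, 2.5, 153), (285.51, 2.25, 146)]
```

>>> arm_command(
  gripper=[20,20,20,20,20],
  dp=[
    [0.73,-0.72,0],
    [0.73,-0.72,0],
    [0.74,-0.72,0],
    [0.97,-0.41,0],
    [0.97,-0.42,0],
  ],
  twist=[0,0,0,0,0],
)

```text
time: 95.08
tool_pos: [413.5, 153.6, 158.9]
tcp_rot: [-3.14, 0.001, 1.165]
contact_force: [0.5, -0.2, -1.6]
grip_width: 33.5
finger_force: 30.0
```

>>> arm_command(
  gripper=[20,20,20,20,20],
  dp=[
    [0.97,-0.42,0],
    [0.97,-0.42,0],
    [0.97,-0.42,0],
    [0.97,-0.42,0],
    [0.97,-0.41,0],
  ],
  twist=[0,0,0,0,0],
)

```text
time: 95.7
tool_pos: [413.4, 285.5, 158.7]
tcp_rot: [-3.14, 0.002, 1.165]
contact_force: [0.3, -0.5, -1.6]
grip_width: 33.1
finger_force: 30.0
```

>>> arm_command(
  gripper=[20,20,20,20,20],
  dp=[
    [0.97,-0.42,0],
    [0.97,-0.41,0],
    [0,0,0.7],
    [0,0,0.9],
    [0,0,0.7],
  ],
  twist=[0,0,-1,-1,-1],
)

```text
time: 96.32
tool_pos: [413.2, 337.2, 100.3]
tcp_rot: [-3.139, 0.002, 1.43]
contact_force: [-0.0, 0.3, -2.0]
grip_width: 33.1
finger_force: 30.0
```

>>> arm_command(
  gripper=[20,20,20,20,20],
  dp=[
    [0,0,0.5],
    [0,0,0.3],
    [0,0,0],
    [0,0,0],
    [0,0,0],
  ],
  twist=[-1,-0.65,0,0,0],
)

```text
time: 96.95
tool_pos: [414.3, 337.7, 82.5]
tcp_rot: [3.141, -0.0, 1.57]
contact_force: [1.0, 0.5, -3.0]
grip_width: 33.4
finger_force: 30.0
```

```bash
python3 - <<'E'
from h import *
st(); go([415,338,39.5],0)
E
```

```text
t 96.95 pos [414.3 337.7  82.5] rot [180.  -0.  90.] q [0.54 0.52 1.69 0.   0.94 0.54] F [ 1.   0.5 -3. ] w 33.4 g 30.0
[415.  338.   39.5] dp [0.01 0.03 1.72] twist -0.01
```

>>> arm_command(
  gripper=[20,20,20,20,20],
  dp=[
    [0,0,0.6],
    [0,0,0.6],
    [0,0,0.3],
    [0,0,0.21],
    [0,0,0],
  ],
  twist=[0,0,0,0,0],
)

```text
time: 97.58
tool_pos: [414.2, 337.7, 39.4]
tcp_rot: [3.141, -0.0, 1.571]
contact_force: [-0.3, -0.1, -1.5]
grip_width: 33.5
finger_force: 30.0
```

>>> arm_command(
  gripper=[56,56,56,56,56],
  dp=[
    [0,0,0],
    [0,0,0],
    [0,0,0],
    [0,0,-0.5],
    [0,0,-1],
  ],
  twist=[0,0,0,0,0],
)

```text
time: 98.2
tool_pos: [413.7, 337.4, 77.4]
tcp_rot: [-3.14, 0.001, 1.571]
contact_force: [-0.3, 1.3, 0.2]
grip_width: 56.3
finger_force: 0.0
```

>>> arm_command(
  gripper=[56,56,56,56,56],
  dp=[
    [0,0,-1],
    [0,0,-1],
    [0,0,-1],
    [0,0,-1],
    [0,0,-1],
  ],
  twist=[0,0,0,0,0],
)

```text
time: 98.82
tool_pos: [414.1, 337.6, 203.9]
tcp_rot: [3.141, -0.001, 1.571]
contact_force: [-0.4, -0.3, 0.3]
grip_width: 55.7
finger_force: 0.0
```

>>> arm_command(
  gripper=[56,56,56,56,56],
  dp=[
    [-1,0,-0.4],
    [-1,0,-0.2],
    [-1,0,0],
    [-1,0,0],
    [-1,0,0],
  ],
  twist=[0,0,0,0,0],
)

```text
time: 99.45
tool_pos: [414.1, 211.9, 218.0]
tcp_rot: [3.14, -0.0, 1.571]
contact_force: [1.2, 0.4, -1.4]
grip_width: 56.7
finger_force: 0.0
```

>>> arm_command(
  gripper=[56,56,56,56,56],
  dp=[
    [-1,0,0],
    [-1,0,0],
    [-1,0,0],
    [-1,0,0],
    [-1,0,0],
  ],
  twist=[0,0,0,0,0],
)

```text
time: 100.08
tool_pos: [414.1, 86.8, 217.9]
tcp_rot: [3.14, -0.0, 1.571]
contact_force: [0.3, 0.6, 0.3]
grip_width: 55.9
finger_force: 0.0
```

>>> arm_command(
  gripper=[56,56,56,56,56],
  dp=[
    [-1,0.9,0],
    [-1,0.9,0],
    [-1,0.9,0],
    [-1,0.9,0],
    [-1,0.8,0],
  ],
  twist=[0,0,0,0,0],
)

```text
time: 100.7
tool_pos: [524.9, -38.3, 217.9]
tcp_rot: [3.14, 0.0, 1.571]
contact_force: [0.5, 0.5, 0.1]
grip_width: 55.9
finger_force: 0.0
```

```bash
python3 - <<'E'
from h import *
st(); t=snap('top','t26'); s=snap('side','s26'); print(marks(s,'side'))
print(bore(t,[592,338,64],'top'),bore(s,[415,338,64]),bore(t,[415,338,64],'top'),bore(s,[527,-86,130]))
go([527.3,-86,160],6.8)
E
```

```text
t 100.70 pos [524.9 -38.3 217.9] rot [179.9   0.   90. ] q [-0.22  0.35  1.54  0.    1.25 -0.22] F [0.5 0.5 0.1] w 55.9 g 0.0
[(36.61, 3.0, 179), (41.5, 3.25, 159), (97.1, 2.0, 144), (157.48, 2.25, 160), (162.38, 0.5, 130), (166.64, 1.5, 138), (276.4, 3.0, 183), (281.45, 2.75, 157), (285.51, 2.25, 150)]
[([590.8, 340.5, 64.0], 36)] [([416.4, 384.2, 64.0], 20), ([411.8, 337.9, 64.0], 18)] [([413.6, 339.9, 64.0], 41)] [([525.9, -89.4, 130.0], 16)]
[527.3 -86.  160. ] dp [-1.85  0.07  2.3 ] twist -1.39
```

Small stands in the tray at about (413,339). Medium next.

>>> arm_command(
  gripper=[56,56,56,56,56],
  dp=[
    [-0.95,0.04,0],
    [-0.92,0.03,0],
    [0,0,0.8],
    [0,0,0.8],
    [0,0,0.7],
  ],
  twist=[0,0,-1,-0.39,0],
)

```text
time: 101.42
tool_pos: [525.4, -83.5, 159.6]
tcp_rot: [3.141, -0.0, 1.693]
contact_force: [-0.1, 0.2, -0.1]
grip_width: 55.8
finger_force: 0.0
```

```bash
python3 - <<'E'
from h import *
st(); s=snap('side','s27');t=snap('top','t27'); print(bore(s,[527,-86,130]),bore(t,[527,-86,130],'top'))
go([527.3,-86.5,104],6.8)
E
```

```text
t 101.42 pos [525.4 -83.5 159.6] rot [180.  -0.  97.] q [-0.3   0.42  1.61  0.    1.12 -0.42] F [-0.1  0.2 -0.1] w 55.8 g 0.0
[([523.5, -89.0, 130.0], 11)] []
[527.3 -86.5 104. ] dp [-0.15  0.1   2.18] twist 0.03
```

>>> arm_command(
  gripper=[56,56,56,56,56],
  dp=[
    [-0.1,0.06,0.7],
    [0,0,0.7],
    [0,0,0.5],
    [0,0,0.25],
    [0,0,0],
  ],
  twist=[0,0,0,0,0],
)

```text
time: 102.15
tool_pos: [527.7, -86.3, 105.8]
tcp_rot: [-3.142, -0.0, 1.692]
contact_force: [0.5, 0.3, -0.6]
grip_width: 56.5
finger_force: 0.0
```

>>> arm_command(
  gripper=[20,20,20,20,20],
  dp=[
    [0,0,0],
    [0,0,0],
    [0,0,0],
    [0,0,0],
    [0,0,0],
  ],
  twist=[0,0,0,0,0],
)

```text
time: 102.78
tool_pos: [528.0, -86.5, 106.1]
tcp_rot: [3.141, 0.0, 1.692]
contact_force: [-0.1, 0.1, 3.2]
grip_width: 33.1
finger_force: 30.0
```

>>> arm_command(
  gripper=[20,20,20,20,20],
  dp=[
    [0,0,-0.2],
    [0,0,-0.5],
    [0,0,-0.8],
    [0,0,-1],
    [0,0,-1],
  ],
  twist=[0,0,0,0,0],
)

```text
time: 103.4
tool_pos: [527.5, -86.3, 194.5]
tcp_rot: [-3.141, -0.0, 1.692]
contact_force: [-0.5, -0.2, -2.1]
grip_width: 33.2
finger_force: 30.0
```

>>> arm_command(
  gripper=[20,20,20,20,20],
  dp=[
    [0,0,-0.5],
    [0,0,0],
    [0,0,0],
    [0,0,0],
    [0,0,0],
  ],
  twist=[0,0,0,0,0],
)

```text
time: 104.02
tool_pos: [527.5, -86.3, 205.1]
tcp_rot: [-3.141, -0.001, 1.692]
contact_force: [1.0, 0.2, -3.6]
grip_width: 33.5
finger_force: 30.0
```

```bash
python3 - <<'E'
from h import *
st(); go([605,-30,205]);go([605,210,205]);go([502,338,205],0); print(marks(snap('side','s28'),'side'))
E
```

```text
t 104.03 pos [527.5 -86.3 205.1] rot [-179.9   -0.    96.9] q [-0.31  0.38  1.53  0.    1.23 -0.43] F [ 1.   0.2 -3.6] w 33.5 g 30.0
[605 -30 205] dp [1.86 3.35 0.  ]
[605 210 205] dp [11.39  4.51  0.  ]
[502 338 205] dp [1.697e+01 1.040e+00 1.000e-02] twist 1.39
[(96.91, 2.0, 146), (157.6, 3.75, 190), (162.7, 2.75, 148), (166.63, 1.5, 139), (276.32, 2.75, 175), (281.48, 1.75, 141), (285.62, 1.0, 133)]
```

>>> arm_command(
  gripper=[20,20,20,20,20],
  dp=[
    [0.46,0.83,0],
    [0.46,0.84,0],
    [0.47,0.84,0],
    [0.47,0.84,0],
    [0.95,0.11,0],
  ],
  twist=[0,0,0,0,0],
)

```text
time: 104.7
tool_pos: [606.1, -6.1, 205.0]
tcp_rot: [-3.142, 0.0, 1.691]
contact_force: [-0.7, -0.5, -2.5]
grip_width: 33.1
finger_force: 30.0
```

>>> arm_command(
  gripper=[20,20,20,20,20],
  dp=[
    [0.95,0.12,0],
    [0.95,0.12,0],
    [0.95,0.12,0],
    [0.95,0.12,0],
    [0.95,0.12,0],
  ],
  twist=[0,0,0,0,0],
)

```text
time: 105.32
tool_pos: [605.5, 114.3, 205.3]
tcp_rot: [-3.141, -0.0, 1.692]
contact_force: [0.3, -0.0, -3.1]
grip_width: 33.6
finger_force: 30.0
```

>>> arm_command(
  gripper=[20,20,20,20,20],
  dp=[
    [0.95,0.12,0],
    [0.95,0.12,0],
    [0.96,0.11,0],
    [0.97,0.11,0],
    [0.93,-0.58,0],
  ],
  twist=[0,0,0,0,0],
)

```text
time: 105.95
tool_pos: [588.5, 232.0, 204.9]
tcp_rot: [-3.141, -0.0, 1.692]
contact_force: [0.1, 0.5, -3.2]
grip_width: 33.6
finger_force: 30.0
```

>>> arm_command(
  gripper=[20,20,20,20,20],
  dp=[
    [0.93,-0.58,0],
    [0.93,-0.58,0],
    [0.93,-0.58,0],
    [0.93,-0.58,0],
    [0.93,-0.57,0],
  ],
  twist=[0,0,0,0,0],
)

```text
time: 106.58
tool_pos: [501.8, 338.5, 205.4]
tcp_rot: [-3.141, 0.0, 1.692]
contact_force: [-0.1, -0.1, -3.4]
grip_width: 33.1
finger_force: 30.0
```

>>> arm_command(
  gripper=[20,20,20,20,20],
  dp=[
    [0,0,0],
    [0,0,1],
    [0,0,1],
    [0,0,1],
    [0,0,1],
  ],
  twist=[1,0.39,0,0,0],
)

```text
time: 107.2
tool_pos: [502.3, 337.9, 104.7]
tcp_rot: [-3.141, 0.0, 1.571]
contact_force: [0.0, -0.3, -2.5]
grip_width: 33.3
finger_force: 30.0
```

```bash
python3 - <<'E'
from h import *
st(); go([502,338,41],0)
E
```

```text
t 107.20 pos [502.3 337.9 104.7] rot [-180.    0.   90.] q [0.47 0.6  1.45 0.   1.09 0.47] F [ 0.  -0.3 -2.5] w 33.3 g 30.0
[502 338  41] dp [ 0.   -0.01  2.55] twist 0.00
```

>>> arm_command(
  gripper=[20,20,20,20,20],
  dp=[
    [0,0,1],
    [0,0,0.8],
    [0,0,0.5],
    [0,0,0.26],
    [0,0,0],
  ],
  twist=[0,0,0,0,0],
)

```text
time: 107.82
tool_pos: [502.5, 337.9, 41.7]
tcp_rot: [-3.141, -0.0, 1.571]
contact_force: [-0.2, 0.1, -2.8]
grip_width: 33.4
finger_force: 30.0
```

>>> arm_command(
  gripper=[56,56,56,56,56],
  dp=[
    [0,0,0],
    [0,0,0],
    [0,0,0],
    [0,0,-0.5],
    [0,0,-1],
  ],
  twist=[0,0,0,0,0],
)

```text
time: 108.45
tool_pos: [502.0, 337.7, 79.6]
tcp_rot: [-3.14, 0.001, 1.571]
contact_force: [0.2, -0.2, 0.7]
grip_width: 56.1
finger_force: 0.0
```

>>> arm_command(
  gripper=[56,56,56,56,56],
  dp=[
    [0,0,-1],
    [0,0,-1],
    [0,0,-1],
    [0,0,-1],
    [0,0,-1],
  ],
  twist=[0,0,0,0,0],
)

```text
time: 109.08
tool_pos: [502.4, 337.9, 206.2]
tcp_rot: [3.141, -0.001, 1.571]
contact_force: [0.9, 0.0, -0.5]
grip_width: 56.1
finger_force: 0.0
```

>>> arm_command(
  gripper=[56,56,56,56,56],
  dp=[
    [0,-1,-1],
    [0,-1,-0.5],
    [0.5,-1,0],
    [1,-1,0],
    [1,-1,0],
  ],
  twist=[0,0,0,0,0],
)

```text
time: 109.7
tool_pos: [376.6, 400.9, 243.1]
tcp_rot: [3.14, -0.001, 1.57]
contact_force: [0.3, 0.7, 0.6]
grip_width: 55.9
finger_force: 0.0
```

>>> arm_command(
  gripper=[56,56,56,56,56],
  dp=[
    [1,-1,0],
    [1,-1,0],
    [1,-1,0],
    [1,-1,0],
    [1,-1,0],
  ],
  twist=[0,0,0,0,0],
)

```text
time: 110.32
tool_pos: [251.5, 526.2, 242.9]
tcp_rot: [3.141, -0.001, 1.571]
contact_force: [0.8, 0.1, 0.4]
grip_width: 55.7
finger_force: 0.0
```

```bash
python3 - <<'E'
from h import *
st(); s=snap('side','s30');t=snap('top','t30'); print(marks(s,'side'));print(marks(t))
for P in([591,339,64],[502,338,64],[413,339,64]): print(bore(t,P,'top'))
a=cv2.resize(t[100:320,90:350],(800,600)[0:1]+(677,),interpolation=cv2.INTER_CUBIC)[:600]
b=cv2.resize(t[120:310,100:350],(790,600),interpolation=cv2.INTER_CUBIC); cv2.imwrite('pics/f.png',b)
E
```

```text
t 110.33 pos [251.5 526.2 242.9] rot [ 1.8e+02 -1.0e-01  9.0e+01] q [ 0.99  0.44  1.33 -0.    1.37  0.99] F [0.8 0.1 0.4] w 55.7 g 0.0
[(36.53, 2.75, 169), (41.49, 2.75, 150), (97.0, 1.25, 135), (157.53, 3.0, 178), (162.61, 2.0, 138), (166.73, 2.25, 148), (170.62, 1.5, 136), (276.4, 2.5, 172), (281.46, 2.25, 148), (285.52, 1.75, 141)]
[(38.96, 9.5, 189), (96.21, 5.75, 177), (162.54, 18.0, 190), (210.88, 2.0, 132), (219.12, 1.0, 130), (229.5, 3.25, 131), (234.75, 1.25, 130), (250.87, 2.0, 132), (281.35, 14.75, 191), (341.37, 0.5, 130), (348.25, 1.75, 131)]
[([590.7, 340.3, 64.0], 37)]
[([501.8, 339.7, 64.0], 38)]
[([413.6, 339.9, 64.0], 41)]
```

View pics/f.png

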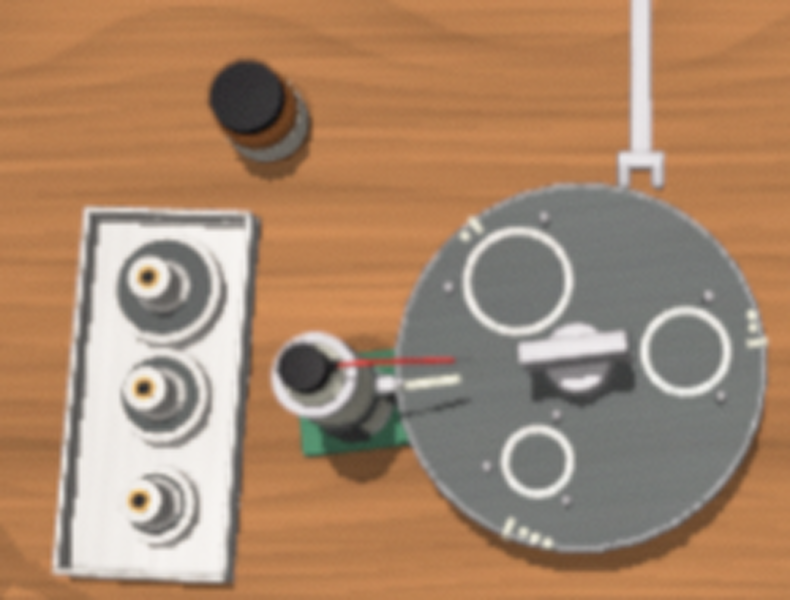

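The final view shows all three pulleys standing hub up in the tray, at (150,275), (145,388) and (140,500). The home mark at (430,380) is in line with the pointer at (385,383), and the jar and wrench are undisturbed. Handing in.

```bash
python3 -c "
from plant import *
print(close_job())"
```

```text
the job is handed in; nothing more can be done
None
```

Job handed in at about 110 s: all three pulleys were nested and oiled in the order one, two, three dots. The table is back with the home mark at the pointer, and all three stand hub up in the drain tray.

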